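# Pack the hanging sanding boards into their tray

### The job

Clear the wood offcut off the tray into the grey scrap bin. Then lift every sanding board that hangs on the rack up and off its peg and lay it flat, grip side up, inside the tray compartment with the tab of its own colour, its hole end towards that tab. Leave the other tools on the bench where they are.

Things in the scene. Friction and masses are not known exactly. Their poses are not given: they have to be found in the camera images.
- rack: Fixed wooden rack, 320 mm wide (y), 147 high; origin under its centre, x away from the robot. Its plywood face slopes 45 deg, rising away from the robot, middle of the face at (0, 0, 80 mm). Near the face's top four steel pegs, 8 mm thick, at y = -112.5, -37.5, 37.5, 112.5 mm; each stands 33 mm off the face, leaning 15 deg up-slope from its normal (60 deg above level).
- tray: Fixed low wooden tray, 192 (x) by 270 mm (y). Origin under the middle of its compartments: four, 66 mm apart in y, each inside 150 (x) by 60 mm (y), floor 6 mm above the table, walls 6 mm thick with tops 15 mm above the table. On the 36 mm wide rim at the +x end of each compartment is a coloured tab: red, yellow, green, blue from -y to +y.
- board_red: Sanding board, red grip; hangs on a peg flat on the rack's face, hole end up (may be absent). Sole 140 (x) x 50 (y) x 10 mm, grey abrasive below; on top a red grip bar 76 (x) x 22 (y) mm, 10 to 34 mm above the underside, centred at x = -4. Origin: centre of the underside; z out of the grip side, x to the hole end. Square hole 16 x 16 mm centred at x = 55. 0.16 kg.
- hole_red (a point): Centre of the hanging hole of the red board (x = 55 mm, z = 5 mm in its frame).
- slot_red (a point): Middle of the floor of the tray compartment with the red tab; axes as the tray's (x along the compartment towards its coloured tab).
- board_yellow: Sanding board, yellow grip; hangs on a peg flat on the rack's face, hole end up (may be absent). Sole 140 (x) x 50 (y) x 10 mm, grey abrasive below; on top a yellow grip bar 76 (x) x 22 (y) mm, 10 to 34 mm above the underside, centred at x = -4. Origin: centre of the underside; z out of the grip side, x to the hole end. Square hole 16 x 16 mm centred at x = 55. 0.16 kg.
- hole_yellow (a point): Centre of the hanging hole of the yellow board (x = 55 mm, z = 5 mm in its frame).
- slot_yellow (a point): Middle of the floor of the tray compartment with the yellow tab; axes as the tray's (x along the compartment towards its coloured tab).
- board_green: Sanding board, green grip; hangs on a peg flat on the rack's face, hole end up (may be absent). Sole 140 (x) x 50 (y) x 10 mm, grey abrasive below; on top a green grip bar 76 (x) x 22 (y) mm, 10 to 34 mm above the underside, centred at x = -4. Origin: centre of the underside; z out of the grip side, x to the hole end. Square hole 16 x 16 mm centred at x = 55. 0.16 kg.
- hole_green (a point): Centre of the hanging hole of the green board (x = 55 mm, z = 5 mm in its frame).
- slot_green (a point): Middle of the floor of the tray compartment with the green tab; axes as the tray's (x along the compartment towards its coloured tab).
- board_blue: Sanding board, blue grip; hangs on a peg flat on the rack's face, hole end up (may be absent). Sole 140 (x) x 50 (y) x 10 mm, grey abrasive below; on top a blue grip bar 76 (x) x 22 (y) mm, 10 to 34 mm above the underside, centred at x = -4. Origin: centre of the underside; z out of the grip side, x to the hole end. Square hole 16 x 16 mm centred at x = 55. 0.16 kg.
- hole_blue (a point): Centre of the hanging hole of the blue board (x = 55 mm, z = 5 mm in its frame).
- slot_blue (a point): Middle of the floor of the tray compartment with the blue tab; axes as the tray's (x along the compartment towards its coloured tab).
- offcut: Brown wood offcut with a dark bark edge, 150 (x) x 36 (y) x 26 mm (z), origin at the centre of its underside; lies across the tray's walls at the start. About 0.12 kg.
- scrap_bin: Fixed open grey bin, 205 (x) x 150 (y) x 70 mm high, walls and floor 5 mm thick, between rack and tray. Origin under its centre.
- smoothing_plane: Bystander, to be left alone: steel and dark wood smoothing plane, 200 mm long, 92 mm high, lying near the far edge. Origin on the table under it.
- mallet: Bystander, to be left alone: wooden mallet, 235 mm long, head 70 x 130 x 70 mm, lying near the far edge. Origin on the table under it.
- glue: Bystander, to be left alone: yellow glue bottle, 64 mm across, 170 mm tall, near the far edge. Origin on the table under it.
- wax_tin: Bystander, to be left alone: green round tin, 84 mm across, 50 mm tall, on the near side of the scrap bin. Origin on the table under it.
- try_square: Bystander, to be left alone: try square with dark wooden stock and steel blade, 150 x 110 mm, flat on the near right of the table. Origin on the table under it.
- clamp: Bystander, to be left alone: steel bar clamp with red jaws, 220 mm long, flat on the near left of the table. Origin on the table under it.

How it is judged (in metres and radians):
At the end, for the whole second after the job is handed in: Each board present is at rest, released, flat (3.4 deg) on the floor (4 mm) of its own colour's compartment, within 9 mm of its middle each way, grip up, hole end towards the tab; the offcut is at rest in the scrap bin (x of board_red in the frame of slot_red between -0.009 and 0.009 m and y of board_red in the frame of slot_red between -0.009 and 0.009 m and z of board_red in the frame of slot_red between -0.004 and 0.004 m and x of hole_red in the frame of slot_red above 0.04 m and angle between each of board_red, board_yellow, board_green, board_blue's own z axis and vertical below 0.06 rad and linear speed of each of board_red, board_yellow, board_green, board_blue, offcut below 0.02 m/s and x of board_yellow in the frame of slot_yellow between -0.009 and 0.009 m and y of board_yellow in the frame of slot_yellow between -0.009 and 0.009 m and z of board_yellow in the frame of slot_yellow between -0.004 and 0.004 m and x of hole_yellow in the frame of slot_yellow above 0.04 m and x of board_green in the frame of slot_green between -0.009 and 0.009 m and y of board_green in the frame of slot_green between -0.009 and 0.009 m and z of board_green in the frame of slot_green between -0.004 and 0.004 m and x of hole_green in the frame of slot_green above 0.04 m and x of board_blue in the frame of slot_blue between -0.009 and 0.009 m and y of board_blue in the frame of slot_blue between -0.009 and 0.009 m and z of board_blue in the frame of slot_blue between -0.004 and 0.004 m and x of hole_blue in the frame of slot_blue above 0.04 m and x of offcut in the frame of scrap_bin between -0.095 and 0.095 m and y of offcut in the frame of scrap_bin between -0.07 and 0.07 m and height (world z) of offcut below 0.06 m); the robot touches nothing.
It fails at once if another tool on the bench is moved by more than 4 cm (distance of any of smoothing_plane, mallet, glue, wax_tin, try_square, clamp from where it was at the start of the episode above 0.04 m).
Of board_red, board_yellow, board_green, board_blue only 3 to 4 are there at a start; the rules pass over those that are not, and their reading is None.
At some moment in a run one of offcut may be knocked a few centimetres aside while the robot is not near it.
Once in a run the grip may slacken for a moment while it holds something.
It also fails if it takes over 208 s, if anything falls off the work surface, if the arm or the gripper's body presses on something with over 40 N, if the wrist force passes 120 N, or if a joint passes its speed limit or range.

### The arm

A 6-joint arm with a two-finger parallel gripper is mounted at the origin on the work surface. World frame = base frame: x ahead of the robot, y to its left, z up, the work surface at z = 0. Lengths are in m, angles in degrees, forces in N, time in s.
With the tool pointing down it reaches from about 0.275 to 0.875 m from the base axis. Payload 12.5 kg.
Tool frame: the origin (TCP) lies midway between the tips of the shut fingers; the grasp point (between the pads) lies 19 mm behind it; z points along the fingers, y is the line along which they close (so a half turn about z gives the same grasp; the last joint's range is limited). The gripper opens to 85 mm and grips with 20 to 120 N. Pads are 22 mm wide; open, the fingers measure 114 mm over their backs; the gripper's body (76 mm by 85 mm) begins 54 mm behind the grasp point. The pads swing forward as they close: fully open they stand 13 mm farther back than shut.
Start: joints at [-71.711, 20.094, 94.641, -0, 65.266, -4.847], TCP at [0.216, -0.506, 0.231] pointing down, gripper open.
Joint ranges: [-157.81, 157.81], [-45, 120.19], [0.68, 151.7], [-89.99, 269.99], [4.06, 180], [-164.3, 164.3]. Speed limits (degrees/s): [127.2, 127.2, 159.86, 180, 180, 180].

### API

Orientations are given as [roll, pitch, yaw] about the fixed x, y, z axes, in that order (R = Rz(yaw) Ry(pitch) Rx(roll)).
In Python, from cell import arm gives the robot as it stands.
- The arm moves only by the tool move_arm, never from a script. Its argument "commands" is a list of rows, each an object with "offset": the shift along the tool's x, y, z in units of 0.4 m (1.0 is 0.4 m), a list of three; "delta_rot": the turn, a rotation vector about the tool's x, y, z in units of 30 degrees (1.0 is 30 degrees), a list of three; "jaw": the closure, from -1 (fully open) to 1 (shut). A call has 1 to 5 rows; each row shifts and turns the commanded pose from where the row before left it, along the tool's axes as they then stand; what a row does not reach is not made up. A row lasts 1/8 s, in which the tool goes at most 62.5 mm and 10.7 degrees, less where a joint would pass 70% of its speed; a pose out of reach is approached as far as the arm can. A call with a number of a shift or a turn outside -1 to 1 is refused whole. A call with a gripper value outside its range is refused whole. The fingers move at their own pace and stop on an object; "grip_force" is the grip in N (left out, the last holds). Time passes only in rows, so rows that do not move let the fingers close. It gives the time, the measured TCP pose, the force, the opening and the grip force at its end, in the units of the state.
- arm.read_state(): the state, without advancing time (a new reading comes with each control period).
- arm.read_camera(name): name is "scene" or "top" or "wrist"; returns a dict with "color" (384x512x3 uint8, red, green, blue), "fovy" (degrees; the focal length in pixels is half the picture's height over the tangent of half this angle, whatever the lens; pixels are square), "cx", "cy" (the principal point, pixels), "k1" (the pictures are not rectified: a ray, as slopes to the right and down, at radius r is drawn at 1 + k1 r^2 times it, then the intrinsics apply), "R" (3x3) and "t" (3): a world point X has camera coordinates R X + t. Camera axes: x right, y down, z forward; pixel columns grow to the right and rows downward; lengths in m; the calibration is good to about 2 mm. A picture is of the moment at which its call begins. There is no depth.
- arm.sign_off(): hands the job in; it is judged then, once.
Trained networks look in the newest picture that a camera, given by its name, has taken for a name from the list of things; names that differ only in an ending like _2 or _b are one class to them, and where a whole thing is asked for, a point or a joint stands for the part that bears it (a point fixed in the world has none). Each returns a list of dicts, best first, with "score" (0 to 1); they miss things now and then, are a little off and sometimes report something else, mostly with a low value. They report only what shows in the picture. A call takes as long as a camera call.
- arm.cut_out(camera, label): "mask" (384x512 bool, what is visible of it) and "box" ([centre column, centre row, width, height] in pixels, round what is visible of it).
The state is a dict: "t": time; "joint_pos": joint angles; "joint_velocities": joint speeds; "joint_efforts": joint torques, N m; "position": TCP position; "ee_rot": TCP orientation; "force": force on the tool from outside, world axes, zero at the start; "wrist_torque": the same for the moment, N m; "width": finger opening in m; "grasp_force": force on a finger pad.
Only numpy, scipy, OpenCV 4.12 (cv2) and the standard library are available. Lean on these libraries where they do the work, as an engineer would, in place of code of your own. Each camera call takes 0.05 s, during which the arm holds its last target. There are 200 camera calls.

## Working session

There is one attempt and no reset: what is moved stays moved. The work goes in short steps, Python scripts to look and compute and a tool call to move; the robot and the scene stay as the last step left them, time stands still between calls to the robot, and variables do not carry over. Pictures are saved under pics/ and viewed, at most 14 in all, crops included, and the job is handed in when it is done.

Besides the shell and the picture viewer there is one more tool, called after "Emit:" by a JSON object that holds its "op" and its "data", one argument or row to a line. move_arm: Moves the arm, as the interface text tells. Its arguments: {"type":"object","properties":{"commands":{"type":"array","items":{"type":"object","properties":{"offset":{"type":"array","items":{"type":"number"}},"delta_rot":{"type":"array","items":{"type":"number"}},"jaw":{"type":"number"}}}},"grip_force":{"type":"number"}},"required":["commands"]}

```bash
ls; mkdir -p pics; cat > h.py <<'E'
import numpy as np, cv2
from cell import arm
def save(n,f):
    c=arm.read_camera(n); cv2.imwrite(f,cv2.cvtColor(c['color'],cv2.COLOR_RGB2BGR)); return c
E
python3 - <<'E'
from h import *
s=arm.read_state(); print({k:np.round(v,3).tolist() for k,v in s.items()})
a=[]
for n in ['scene','top']:
    c=save(n,f'pics/{n}0.png'); print(n,c['fovy'],c['cx'],c['cy'],c['k1'],np.round(c['R'],3).tolist(),np.round(c['t'],3).tolist())
    for l in ['board_red','board_yellow','board_green','board_blue','offcut','scrap_bin','rack','tray','wax_tin']:
        print(l,[(np.round(d['score'],2),np.round(d['box']).tolist()) for d in arm.cut_out(n,l)[:2]])
E
```

```text
pics
{'t': 0.0, 'joint_pos': [-71.711, 20.123, 94.677, -0.0, 65.266, -4.848], 'joint_velocities': [0.047, -0.011, -0.014, -0.001, 0.161, 0.049], 'joint_efforts': [-0.0, -50.611, -29.141, -0.0, 0.005, -0.0], 'position': [0.216, -0.505, 0.231], 'ee_rot': [-179.934, -0.005, 23.138], 'force': [0.319, 0.804, -0.613], 'wrist_torque': [0.035, -0.019, 0.009], 'grasp_force': 0.0, 'width': 0.086}
scene 52.003968308564104 255.30320197601242 193.7501567278594 -0.1295106705046862 [[-0.806, 0.592, -0.018], [0.352, 0.455, -0.818], [-0.476, -0.666, -0.575]] [0.42, -0.104, 1.55]
board_red [(np.float64(0.65), [289.0, 227.0, 40.0, 28.0])]
board_yellow [(np.float64(0.94), [340.0, 276.0, 36.0, 26.0]), (np.float64(0.26), [201.0, 177.0, 38.0, 20.0])]
board_green [(np.float64(0.82), [322.0, 253.0, 35.0, 21.0])]
board_blue [(np.float64(0.36), [340.0, 277.0, 43.0, 26.0]), (np.float64(0.29), [382.0, 244.0, 82.0, 48.0])]
offcut [(np.float64(0.79), [201.0, 178.0, 37.0, 23.0]), (np.float64(0.36), [212.0, 184.0, 79.0, 48.0])]
scrap_bin [(np.float64(0.8), [242.0, 217.0, 82.0, 61.0]), (np.float64(0.18), [318.0, 255.
[... 380 characters left out ...]
], [-0.999, -0.005, -0.041], [0.041, -0.023, -0.999]] [-0.022, 0.512, 0.996]
board_red [(np.float64(0.78), [186.0, 186.0, 16.0, 42.0]), (np.float64(0.6), [358.0, 179.0, 50.0, 27.0])]
board_yellow []
board_green [(np.float64(0.78), [128.0, 179.0, 24.0, 45.0])]
board_blue []
offcut [(np.float64(0.74), [361.0, 179.0, 52.0, 30.0])]
scrap_bin [(np.float64(0.73), [250.0, 166.0, 61.0, 77.0])]
rack [(np.float64(0.84), [144.0, 178.0, 132.0, 78.0]), (np.float64(0.44), [342.0, 177.0, 102.0, 74.0])]
tray [(np.float64(0.89), [344.0, 178.0, 103.0, 74.0]), (np.float64(0.72), [324.0, 108.0, 99.0, 50.0])]
wax_tin [(np.float64(0.68), [101.0, 176.0, 30.0, 45.0]), (np.float64(0.58), [254.0, 228.0, 31.0, 35.0])]
```

```bash
python3 - <<'E'
import cv2
a=cv2.imread('pics/top0.png')[110:260,60:420]; cv2.imwrite('pics/top0c.png',cv2.resize(a,(800,333),interpolation=cv2.INTER_CUBIC))
a=cv2.imread('pics/scene0.png')[140:340,150:400]; cv2.imwrite('pics/sc0c.png',cv2.resize(a,(750,600),interpolation=cv2.INTER_CUBIC))
E
```

```text
(no output)
```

View pics/top0c.png

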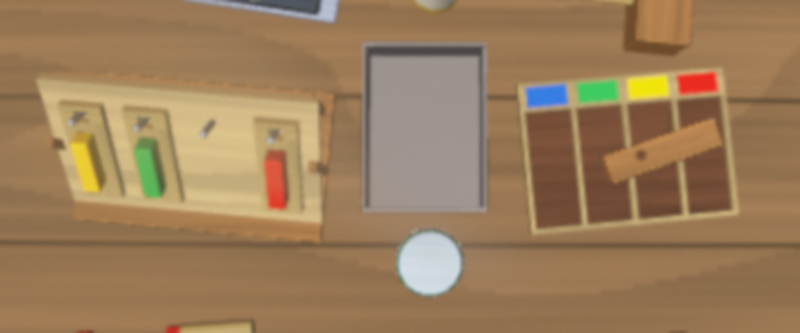

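View pics/sc0c.png

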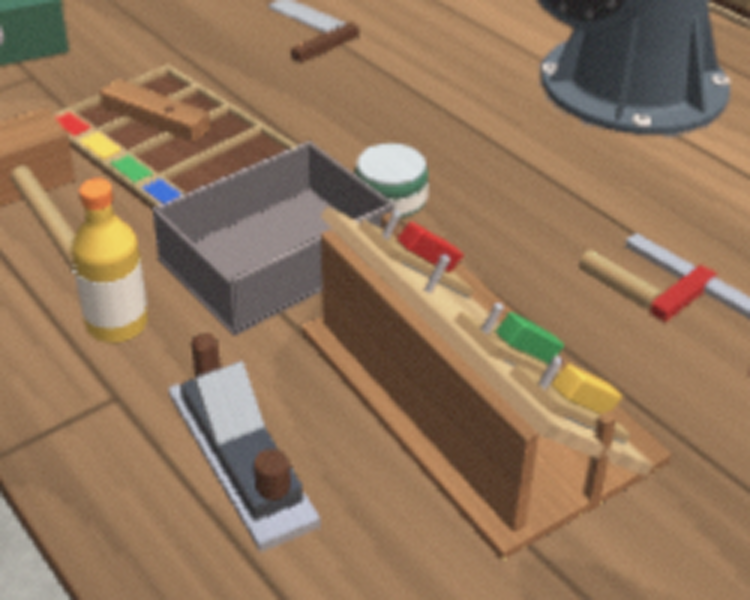

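The top crop shows three boards: yellow at about (85,163), green at (148,168) and red at (275,180). There's an empty peg at (207,128). The offcut lies across the green, yellow and red compartments, around (663,152). The bin is in the middle and the tabs are on the tray's far edge. The scene view agrees with this.

```bash
cat >> h.py <<'E'
from scipy.spatial.transform import Rotation as Ro
def f_(c): return 192/np.tan(np.radians(c['fovy']/2))
def ray(c,uv):
    f=f_(c); K=np.array([[f,0,c['cx']],[0,f,c['cy']],[0,0,1.]])
    d=(np.asarray(uv,float)-[c['cx'],c['cy']])/f; s=d.copy()
    for _ in range(30): s=d/(1+c['k1']*(s@s))
    R=np.array(c['R']); o=-R.T@np.array(c['t']); v=R.T@np.r_[s,1]; return o,v/np.linalg.norm(v)
def proj(c,X):
    X=np.atleast_2d(X)@np.array(c['R']).T+np.array(c['t']); s=X[:,:2]/X[:,2:]
    s=s*(1+c['k1']*(s**2).sum(1,keepdims=True)); return s*f_(c)+[c['cx'],c['cy']]
def onz(c,uv,z):
    o,v=ray(c,uv); return o+v*(z-o[2])/v[2]
def tri(obs):
    A=np.zeros((3,3));b=np.zeros(3)
    for c,uv in obs:
        o,v=ray(c,uv); P=np.eye(3)-np.outer(v,v); A+=P;b+=P@o
    return np.linalg.solve(A,b)
def pose():
    s=arm.read_state(); return np.array(s['position']),Ro.from_euler('xyz',s['ee_rot'],degrees=True)
def plan(p,R,n=None):
    p0,R0=pose(); rv=(R0.inv()*R).as_rotvec(degrees=True); p=np.array(p)
    m=max(np.linalg.norm(p-p0)/.055,np.linalg.norm(rv)/9.5); n=n or int(np.ceil(m)); out=[]
    for i in range(n):
        Ri=R0*Ro.from_rotvec(rv*i/n,degrees=True)
        out.append(np.round(Ri.inv().apply((p-p0)/n)/.4,4).tolist())
    print(n,'rows rot',np.round(rv/n/30,4).tolist()); print(out if np.linalg.norm(rv)>1 else out[0])
RGB={'red':(0,8),'yellow':(24,32),'green':(45,80),'blue':(100,125)}
def blobs(c,col,smin=110,amin=15):
    h=cv2.cvtColor(c['color'],cv2.COLOR_RGB2HSV); lo,hi=RGB[col]
    m=(h[...,0]>=lo)&(h[...,0]<=hi)&(h[...,1]>smin)&(h[...,2]>80)
    if col=='red': m|=(h[...,0]>173)&(h[...,1]>smin)&(h[...,2]>80)
    if col=='red': m&=(h[...,1]>170)
    n,l,st,ce=cv2.connectedComponentsWithStats(m.astype(np.uint8))
    return sorted([(int(st[i,4]),np.round(ce[i],1).tolist()) for i in range(1,n) if st[i,4]>=amin],reverse=True)[:4],l
E
python3 - <<'E'
from h import *
C={n:arm.read_camera(n) for n in ['top','scene','wrist']}
for n in ['top','scene']:
    for k in RGB: print(n,k,blobs(C[n],k)[0])
for u in [(344,148)]: pass
g=lambda x,y:(60+x*.45,110+y*.45)
c=C['top']
for nm,uv,z in [('offA',g(607,170),.041),('offB',g(720,135),.041),('tray BL',g(535,233),.015),('BR',g(737,212),.015),('TL',g(519,87),.015),('TR',g(722,70),.015),('binTL',g(363,45),.07),('binBR',g(487,211),.07),('binBL',g(363,211),.07),('rackTR',g(333,93),.14),('red',g(275,180),.1),('yel',g(85,163),.1)]:
    print(nm,np.round(onz(c,uv,z),3))
w=C['wrist'];p,R=pose(); o=-np.array(w['R']).T@w['t']
print('wrist in tool',R.inv().apply(o-p),'axes',np.round(np.array(w['R'])@R.as_matrix(),3).tolist(),w['fovy'],w['k1'])
E
```

```text
top red [(234, [97.6, 274.3]), (209, [139.0, 272.3]), (148, [183.4, 192.6]), (139, [373.4, 147.0])]
top yellow [(188, [351.1, 149.0]), (186, [252.9, 97.9]), (133, [97.3, 184.6])]
top green [(977, [463.6, 145.0]), (934, [495.5, 155.4]), (183, [126.1, 186.5]), (157, [328.5, 150.7])]
top blue [(916, [10.5, 220.2]), (145, [305.5, 152.8])]
scene red [(151, [411.0, 257.0]), (130, [376.8, 237.4]), (126, [291.9, 221.0]), (33, [173.6, 180.9])]
scene yellow [(64, [188.8, 219.5]), (44, [183.0, 187.8])]
scene green [(162, [326.0, 252.1]), (40, [193.3, 195.9])]
scene blue [(3262, [467.4, 322.0]), (266, [255.3, 93.0]), (46, [203.4, 203.2])]
offA [ 0.529 -0.222  0.041]
offB [ 0.574 -0.367  0.041]
tray BL [ 0.45  -0.136  0.015]
BR [ 0.477 -0.399  0.015]
TL [ 0.636 -0.116  0.015]
TR [ 0.662 -0.381  0.015]
binTL [0.676 0.079 0.07 ]
binBR [ 0.477 -0.071  0.07 ]
binBL [0.477 0.077 0.07 ]
rackTR [0.607 0.106 0.14 ]
red [0.512 0.177 0.1  ]
yel [0.531 0.401 0.1  ]
wrist in tool [ 0.06625805 -0.00071552 -0.14266395] axes [[0.001, 1.0, -0.001], [-0.965, 0.0, -0.261], [-0.261, 0.001, 0.965]] 69.76817336683357 -0.05087183572069364
```

```bash
python3 - <<'E'
from h import *
plan([.53,-.29,.25],Ro.from_euler('xyz',[180,0,-73],degrees=True),10)
E
```

```text
10 rows rot [-0.0, -0.0, 0.3205]
[[0.0934, -0.0188, -0.0047], [0.0889, -0.0341, -0.0047], [0.082, -0.0485, -0.0047], [0.0727, -0.0615, -0.0047], [0.0614, -0.0728, -0.0047], [0.0484, -0.082, -0.0047], [0.034, -0.0889, -0.0047], [0.0187, -0.0934, -0.0047], [0.0029, -0.0952, -0.0047], [-0.0131, -0.0943, -0.0047]]
```

Emit:
{"op": "move_arm", "data": {
  "commands": [
    {"offset": [0.093,-0.019,-0.005],"delta_rot": [0,0,0.32],"jaw": -1},
    {"offset": [0.089,-0.034,-0.005],"delta_rot": [0,0,0.32],"jaw": -1},
    {"offset": [0.082,-0.048,-0.005],"delta_rot": [0,0,0.32],"jaw": -1},
    {"offset": [0.073,-0.061,-0.005],"delta_rot": [0,0,0.32],"jaw": -1},
    {"offset": [0.061,-0.073,-0.005],"delta_rot": [0,0,0.32],"jaw": -1}
  ],
  "grip_force": 60
}}

```text
t: 1.78
position: [0.3738, -0.3973, 0.2414]
ee_rot: [180.0, -0.0, -25.2]
force: [0.3, -0.8, 0.0]
width: 0.0853
grasp_force: 0.0
```

Emit:
{"op": "move_arm", "data": {
  "commands": [
    {"offset": [0.048,-0.082,-0.005],"delta_rot": [0,0,0.32],"jaw": -0.3},
    {"offset": [0.034,-0.089,-0.005],"delta_rot": [0,0,0.32],"jaw": -0.3},
    {"offset": [0.019,-0.093,-0.005],"delta_rot": [0,0,0.32],"jaw": -0.3},
    {"offset": [0.003,-0.095,-0.005],"delta_rot": [0,0,0.32],"jaw": -0.3},
    {"offset": [-0.013,-0.094,-0.005],"delta_rot": [0,0,0.32],"jaw": -0.3}
  ]
}}

```text
t: 2.4
position: [0.5303, -0.2893, 0.2514]
ee_rot: [-180.0, -0.0, -73.2]
force: [0.4, 0.0, 1.1]
width: 0.0557
grasp_force: 0.0
```

```bash
python3 - <<'E'
from h import *
c=save('wrist','pics/w1.png'); np.save('w1.npy',c,allow_pickle=True)
for l in ['offcut','tray']:
    for d in arm.cut_out('wrist',l)[:2]:
        m=d['mask'].astype(np.uint8); cn=max(cv2.findContours(m,0,1)[0],key=cv2.contourArea)
        bp=cv2.boxPoints(cv2.minAreaRect(cn)); print(l,round(d['score'],2),np.round(bp).tolist())
        if l=='offcut':
            print([np.round(onz(c,b,.041)[:2],3).tolist() for b in bp])
for k in RGB: b=blobs(c,k)[0]; print(k,b,[np.round(onz(c,x[1],.015),3).tolist() for x in b])
E
```

```text
offcut 0.82 [[214.0, 96.0], [245.0, 95.0], [251.0, 210.0], [221.0, 212.0]]
[[0.598, -0.358], [0.563, -0.371], [0.512, -0.23], [0.551, -0.216]]
tray 0.97 [[133.0, 246.0], [170.0, 65.0], [313.0, 94.0], [277.0, 275.0]]
red [(738, [178.8, 95.3])] [[0.647, -0.347, 0.015]]
yellow [(799, [172.0, 144.6]), (773, [16.6, 309.9]), (128, [68.6, 270.4])] [[0.641, -0.281, 0.015], [0.842, 0.073, 0.015], [0.759, -0.037, 0.015]]
green [(546, [166.2, 189.9])] [[0.634, -0.215, 0.015]]
blue [(451, [160.7, 230.8])] [[0.629, -0.15, 0.015]]
```

View pics/w1.png

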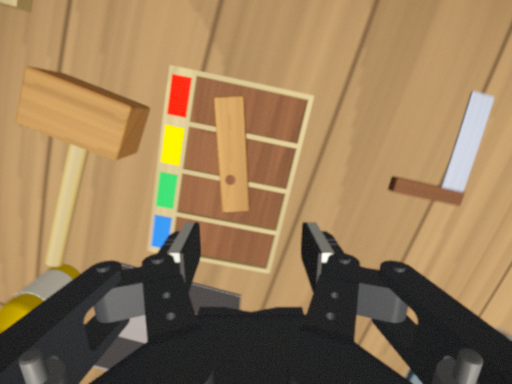

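The offcut lies at about (232,154) in the wrist picture, with the four tabs on the left. I'll move over it and look again from lower down.

Emit:
{"op": "move_arm", "data": {
  "commands": [
    {"offset": [0.015,-0.03,0.135],"delta_rot": [0,0,-0.07],"jaw": -0.3},
    {"offset": [0.015,-0.03,0.135],"delta_rot": [0,0,0],"jaw": -0.3},
    {"offset": [0,0,0],"delta_rot": [0,0,0],"jaw": -0.3}
  ]
}}

```text
t: 2.92
position: [0.5537, -0.2935, 0.1396]
ee_rot: [179.7, 0.3, -70.7]
force: [-0.3, 1.0, 0.7]
width: 0.0557
grasp_force: 0.0
```

```bash
python3 - <<'E'
from h import *
c1=np.load('w1.npy',allow_pickle=True).item()
c=save('wrist','pics/w2.png'); np.save('w2.npy',c,allow_pickle=True); print(pose()[0])
for d in arm.cut_out('wrist','offcut')[:1]:
        m=d['mask'].astype(np.uint8); cn=max(cv2.findContours(m,0,1)[0],key=cv2.contourArea)
        bp=cv2.boxPoints(cv2.minAreaRect(cn)); print(round(d['score'],2),np.round(bp).tolist())
        q=np.array([onz(c,b,.041)[:2] for b in bp]); print(np.round(q,3).tolist(), q.mean(0))
        o=np.array([[214.0, 96.0], [245.0, 95.0], [251.0, 210.0], [221.0, 212.0]])
        for b in bp:
            # nearest old corner
            X=onz(c,b,.041); j=np.argmin(np.linalg.norm(proj(c1,X)-o,axis=1)); print(np.round(tri([(c,b),(c1,o[j])]),3))
for k in RGB:
    b=blobs(c,k)[0][:1]; b1=blobs(c1,k)[0][:1]
    if b and b1: print(k,b,np.round(tri([(c,b[0][1]),(c1,b1[0][1])]),3))
E
```

```text
[ 0.55487676 -0.29425857  0.1427459 ]
0.76 [[226.0, 101.0], [270.0, 101.0], [270.0, 259.0], [226.0, 259.0]]
[[0.597, -0.357], [0.563, -0.37], [0.511, -0.231], [0.552, -0.216]] [ 0.55569193 -0.29355368]
[ 0.596 -0.358  0.058]
[ 0.562 -0.371  0.034]
[ 0.512 -0.231  0.042]
[ 0.55  -0.212  0.033]
red [(1559, [175.0, 95.3])] [ 0.652 -0.346 -0.006]
yellow [(1484, [163.4, 163.8])] [ 0.641 -0.28   0.014]
green [(1068, [153.9, 224.2])] [ 0.634 -0.215  0.015]
blue [(71, [139.7, 261.7])] [ 0.653 -0.102 -0.076]
```

Emit:
{"op": "move_arm", "data": {
  "commands": [
    {"offset": [0,-0.002,0.11],"delta_rot": [0,0,0],"jaw": -0.3},
    {"offset": [0,0,0.11],"delta_rot": [0,0,0],"jaw": -0.3},
    {"offset": [0,0,0.078],"delta_rot": [0,0,0],"jaw": -0.3},
    {"offset": [0,0,0],"delta_rot": [0,0,0],"jaw": 0.6},
    {"offset": [0,0,0],"delta_rot": [0,0,0],"jaw": 0.6}
  ]
}}

```text
t: 3.65
position: [0.5578, -0.2947, 0.0269]
ee_rot: [-179.9, -0.2, -70.8]
force: [0.0, 0.8, 0.2]
width: 0.0345
grasp_force: 63.7
```

Emit:
{"op": "move_arm", "data": {
  "commands": [
    {"offset": [0,0,0],"delta_rot": [0,0,0],"jaw": 0.6},
    {"offset": [0,0,0],"delta_rot": [0,0,0],"jaw": 0.6}
  ]
}}

```text
t: 3.9
position: [0.5573, -0.2943, 0.0257]
ee_rot: [-179.9, -0.1, -70.8]
force: [-1.2, 0.6, 7.4]
width: 0.0347
grasp_force: 64.9
```

Emit:
{"op": "move_arm", "data": {
  "commands": [
    {"offset": [0,0,-0.14],"delta_rot": [0,0,0],"jaw": 0.6},
    {"offset": [0,0,-0.14],"delta_rot": [0,0,0],"jaw": 0.6},
    {"offset": [0,0,-0.14],"delta_rot": [0,0,0],"jaw": 0.6},
    {"offset": [0,0,0],"delta_rot": [0,0,0],"jaw": 0.6}
  ]
}}

```text
t: 4.4
position: [0.5584, -0.2949, 0.1975]
ee_rot: [-179.7, -0.4, -70.8]
force: [0.2, -0.0, -2.0]
width: 0.0341
grasp_force: 64.0
```

```bash
python3 - <<'E'
from h import *
plan([.5765,.003,.19],Ro.from_euler('xyz',[180,0,0],degrees=True),9)
E
```

```text
9 rows rot [-0.0001, -0.002, -0.2621]
[[-0.0765, -0.032, 0.0017], [-0.0714, -0.0422, 0.0018], [-0.0649, -0.0515, 0.0019], [-0.0573, -0.0599, 0.0019], [-0.0485, -0.0672, 0.002], [-0.0389, -0.0732, 0.002], [-0.0285, -0.0778, 0.002], [-0.0176, -0.081, 0.0021], [-0.0063, -0.0826, 0.0021]]
```

Emit:
{"op": "move_arm", "data": {
  "commands": [
    {"offset": [-0.076,-0.032,0],"delta_rot": [0,0,-0.262],"jaw": 0.6},
    {"offset": [-0.071,-0.042,0],"delta_rot": [0,0,-0.262],"jaw": 0.6},
    {"offset": [-0.065,-0.051,0],"delta_rot": [0,0,-0.262],"jaw": 0.6},
    {"offset": [-0.057,-0.06,0],"delta_rot": [0,0,-0.262],"jaw": 0.6},
    {"offset": [-0.049,-0.067,0],"delta_rot": [0,0,-0.262],"jaw": 0.6}
  ]
}}

```text
t: 5.03
position: [0.566, -0.1275, 0.1913]
ee_rot: [180.0, 0.1, -31.2]
force: [0.2, -0.8, -1.7]
width: 0.0343
grasp_force: 63.7
```

Emit:
{"op": "move_arm", "data": {
  "commands": [
    {"offset": [-0.039,-0.073,0],"delta_rot": [0,0,-0.262],"jaw": 0.6},
    {"offset": [-0.029,-0.078,0],"delta_rot": [0,0,-0.262],"jaw": 0.6},
    {"offset": [-0.018,-0.081,0],"delta_rot": [0,0,-0.262],"jaw": 0.6},
    {"offset": [-0.006,-0.083,0],"delta_rot": [0,0,-0.262],"jaw": 0.6},
    {"offset": [0,0,0.05],"delta_rot": [0,0,0],"jaw": 0.6}
  ]
}}

```text
t: 5.65
position: [0.5746, 0.0059, 0.1722]
ee_rot: [-180.0, -0.1, 0.2]
force: [0.2, -0.7, -0.8]
width: 0.0344
grasp_force: 63.9
```

```bash
python3 - <<'E'
from h import *
c=save('wrist','pics/w3.png'); print(pose()[0],arm.read_state()['width'])
E
```

```text
[0.57292851 0.00507442 0.16883066] 0.03435236448850686
```

View pics/w3.png

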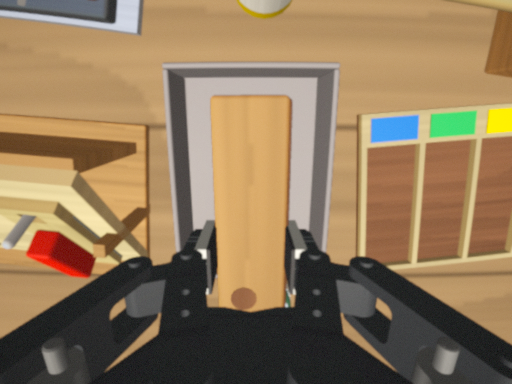

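The picture shows the offcut held over the bin, lined up with it and inside its walls (columns 165–338). I'll lower and release it.

Emit:
{"op": "move_arm", "data": {
  "commands": [
    {"offset": [0,0,0.11],"delta_rot": [0,0,0],"jaw": 0.6},
    {"offset": [0,0,0.11],"delta_rot": [0,0,0],"jaw": 0.6},
    {"offset": [0,0,0.09],"delta_rot": [0,0,0],"jaw": 0.6},
    {"offset": [0,0,0],"delta_rot": [0,0,0],"jaw": -0.2},
    {"offset": [0,0,0],"delta_rot": [0,0,0],"jaw": -0.2}
  ]
}}

```text
t: 6.32
position: [0.575, 0.0037, 0.0494]
ee_rot: [180.0, -0.1, -0.0]
force: [1.0, 0.7, -0.5]
width: 0.0511
grasp_force: 0.0
```

Emit:
{"op": "move_arm", "data": {
  "commands": [
    {"offset": [0,0,0],"delta_rot": [0,0,0],"jaw": -0.2},
    {"offset": [0,0,-0.14],"delta_rot": [0,0,0],"jaw": -0.2},
    {"offset": [0,0,-0.15],"delta_rot": [0,0,0],"jaw": -0.2},
    {"offset": [0,0,-0.15],"delta_rot": [0,0,0],"jaw": -0.2},
    {"offset": [-0.08,0,-0.12],"delta_rot": [0,0,0],"jaw": -0.2}
  ]
}}

```text
t: 6.95
position: [0.543, 0.0038, 0.2759]
ee_rot: [180.0, -0.3, -0.0]
force: [0.2, -0.1, -0.2]
width: 0.0511
grasp_force: 0.0
```

```bash
python3 - <<'E'
from h import *
plan([.41,.29,.23],Ro.from_euler('xyz',[180,-45,-5],degrees=True),7); print(arm.read_state()['joint_pos'])
E
```

```text
7 rows rot [-0.0093, 0.2129, 0.0225]
[[-0.0476, -0.1022, 0.0162], [-0.0503, -0.1017, 0.0102], [-0.0523, -0.1011, 0.004], [-0.0536, -0.1005, -0.0024], [-0.0541, -0.0998, -0.0089], [-0.0539, -0.0991, -0.0154], [-0.053, -0.0984, -0.0219]]
[-4.50899348e+00  1.67833551e+01  9.27056945e+01  1.60080910e-03
  7.02542435e+01  8.55152798e+01]
```

Emit:
{"op": "move_arm", "data": {
  "commands": [
    {"offset": [-0.048,-0.102,0.016],"delta_rot": [-0.009,0.213,0.022],"jaw": -0.2},
    {"offset": [-0.05,-0.102,0.01],"delta_rot": [-0.009,0.213,0.022],"jaw": -0.2},
    {"offset": [-0.052,-0.101,0.004],"delta_rot": [-0.009,0.213,0.022],"jaw": -0.2},
    {"offset": [-0.054,-0.1,-0.002],"delta_rot": [-0.009,0.213,0.022],"jaw": -0.2},
    {"offset": [-0.054,-0.1,-0.009],"delta_rot": [-0.009,0.213,0.022],"jaw": -0.2}
  ]
}}

```text
t: 7.58
position: [0.4518, 0.1967, 0.2425]
ee_rot: [179.2, -30.4, -3.2]
force: [0.9, -1.3, -0.2]
width: 0.0516
grasp_force: 0.0
```

Emit:
{"op": "move_arm", "data": {
  "commands": [
    {"offset": [-0.054,-0.099,-0.015],"delta_rot": [-0.009,0.213,0.022],"jaw": -0.2},
    {"offset": [-0.053,-0.098,-0.022],"delta_rot": [-0.009,0.213,0.022],"jaw": -0.2},
    {"offset": [0,0,0],"delta_rot": [0,0,0],"jaw": -0.2}
  ]
}}

```text
t: 7.95
position: [0.4327, 0.2491, 0.2565]
ee_rot: [178.8, -38.1, -2.7]
force: [0.4, 0.9, 0.2]
width: 0.0512
grasp_force: 0.0
```

```bash
python3 - <<'E'
from h import *
c=save('wrist','pics/w4.png'); np.save('w4.npy',c,allow_pickle=True); print(pose()[0],np.round(arm.read_state()['joint_pos'],1))
for k in RGB: print(k,blobs(c,k)[0])
E
```

```text
[0.43291646 0.24812345 0.25592697] [ 36.9   4.  120.2 -46.1  34.5 164.3]
red [(1084, [302.5, 194.9]), (58, [94.3, 376.8])]
yellow [(1486, [393.6, 44.4]), (1365, [119.9, 190.9]), (168, [365.3, 92.7])]
green [(1199, [180.3, 192.4]), (302, [499.0, 139.4])]
blue [(309, [468.2, 143.5])]
```

View pics/w4.png

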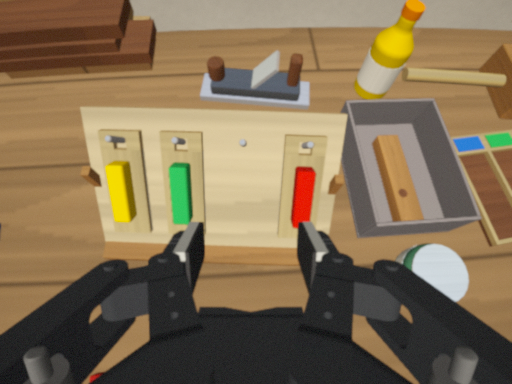

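The three boards hang as expected: yellow grip at (120,191), green at (180,192) and red at (303,195). The peg at (242,142) is empty, and the offcut is in the bin. Joint 6 is at its limit, so I'll use the half-turned wrist for the rack.

Emit:
{"op": "move_arm", "data": {
  "commands": [
    {"offset": [0,0,0],"delta_rot": [0,0,-0.35],"jaw": -0.2},
    {"offset": [0,0,0],"delta_rot": [0,0,-0.35],"jaw": -0.2},
    {"offset": [0,0,0],"delta_rot": [0,0,-0.35],"jaw": -0.2},
    {"offset": [0,0,0],"delta_rot": [0,0,-0.35],"jaw": -0.2},
    {"offset": [0,0,0],"delta_rot": [0,0,-0.35],"jaw": -0.2}
  ]
}}

```text
t: 8.62
position: [0.4336, 0.2464, 0.2551]
ee_rot: [147.7, -21.1, 55.4]
force: [0.3, -0.1, -0.4]
width: 0.0513
grasp_force: 0.0
```

Emit:
{"op": "move_arm", "data": {
  "commands": [
    {"offset": [0,0,0],"delta_rot": [0,0,-0.35],"jaw": -0.2},
    {"offset": [0,0,0],"delta_rot": [0,0,-0.35],"jaw": -0.2},
    {"offset": [0,0,0],"delta_rot": [0,0,-0.35],"jaw": -0.2},
    {"offset": [0,0,0],"delta_rot": [0,0,-0.35],"jaw": -0.2},
    {"offset": [0,0,0],"delta_rot": [0,0,-0.35],"jaw": -0.2}
  ]
}}

```text
t: 9.25
position: [0.4336, 0.2464, 0.255]
ee_rot: [143.3, 10.2, 98.4]
force: [0.1, -0.7, -0.5]
width: 0.0512
grasp_force: 0.0
```

```bash
python3 - <<'E'
from h import *
print(np.round(arm.read_state()['joint_pos'],1))
T=Ro.from_euler('xyz',[180,-45,-5],degrees=True)*Ro.from_euler('z',180,degrees=True)
plan([.41,.26,.24],T)
E
```

```text
[ 36.7   4.1 120.3 -46.1  34.5  59. ]
8 rows rot [-0.0188, -0.0256, -0.3049]
[[0.006, -0.0076, -0.001], [0.0071, -0.0065, -0.0012], [0.0081, -0.0053, -0.0014], [0.0088, -0.0039, -0.0015], [0.0093, -0.0024, -0.0017], [0.0095, -0.0009, -0.0018], [0.0095, 0.0006, -0.0019], [0.0093, 0.0021, -0.002]]
```

Emit:
{"op": "move_arm", "data": {
  "commands": [
    {"offset": [0.006,-0.008,-0.001],"delta_rot": [-0.019,-0.026,-0.305],"jaw": -0.2},
    {"offset": [0.007,-0.006,-0.001],"delta_rot": [-0.019,-0.026,-0.305],"jaw": -0.2},
    {"offset": [0.008,-0.005,-0.001],"delta_rot": [-0.019,-0.026,-0.305],"jaw": -0.2},
    {"offset": [0.009,-0.004,-0.001],"delta_rot": [-0.019,-0.026,-0.305],"jaw": -0.2},
    {"offset": [0.009,-0.002,-0.002],"delta_rot": [-0.019,-0.026,-0.305],"jaw": -0.2}
  ]
}}

```text
t: 9.88
position: [0.4192, 0.2551, 0.2455]
ee_rot: [157.9, 37.3, 139.5]
force: [0.2, 0.5, -0.3]
width: 0.051
grasp_force: 0.0
```

Emit:
{"op": "move_arm", "data": {
  "commands": [
    {"offset": [0.009,-0.001,-0.002],"delta_rot": [-0.019,-0.026,-0.305],"jaw": -0.2},
    {"offset": [0.009,0.001,-0.002],"delta_rot": [-0.019,-0.026,-0.305],"jaw": -0.2},
    {"offset": [0.009,0.002,-0.002],"delta_rot": [-0.019,-0.026,-0.305],"jaw": -0.2},
    {"offset": [0,0,0],"delta_rot": [0,0,0],"jaw": -0.2}
  ]
}}

```text
t: 10.38
position: [0.4105, 0.2602, 0.2401]
ee_rot: [179.8, 45.1, 174.6]
force: [-0.0, -0.8, -0.6]
width: 0.0515
grasp_force: 0.0
```

```bash
cat > m.py <<'E'
from h import *
c=save('wrist','pics/w5.png'); np.save('w5.npy',c,allow_pickle=True); print(pose()[0],pose()[1].as_euler('xyz',degrees=True),np.round(arm.read_state()['joint_pos'],1))
c4=np.load('w4.npy',allow_pickle=True).item()
ct=arm.read_camera('top')
for k in ['red','green','yellow']:
    r=[]
    for cc in (c4,c):
        b,l=blobs(cc,k); B=[x for x in b if x[0]>500]
        r.append(B)
    print(k,r)
E
python3 m.py
```

```text
[0.41061144 0.26035981 0.24025766] [179.64091821  45.09131218 174.44558063] [ 43.6   5.6 125.1 -66.6  35.4  11.1]
red [[(1084, [302.5, 194.9])], [(1329, [187.9, 147.2])]]
green [[(1199, [180.3, 192.4])], [(1320, [316.2, 146.5])]]
yellow [[(1486, [393.6, 44.4]), (1365, [119.9, 190.9])], [(1490, [379.8, 146.6]), (864, [134.4, 236.2])]]
```

View pics/w5.png

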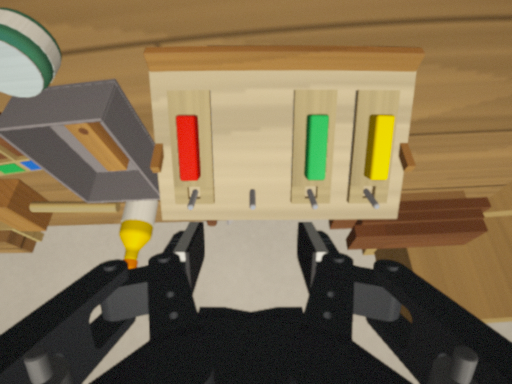

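The view from below shows the red grip at (188,147), green at (316,147) and yellow at (380,147), with the pegs just under each. I'll fit the three bars in both views.

```bash
cat > fit.py <<'E'
from h import *
from scipy.optimize import least_squares
from scipy.spatial import ConvexHull
def feat(poly):
    m=cv2.moments(np.float32(poly)); a=m['m00']; cx,cy=m['m10']/a,m['m01']/a
    return np.array([cx,cy,np.sqrt(abs(a)),.5*np.arctan2(2*m['mu11'],m['mu20']-m['mu02'])])
BV=np.array([[x,y,z] for x in(-42,34) for y in(-11,11) for z in (10,34)])/1000
def model(c,p,R):
    uv=proj(c,p+R.apply(BV)); return feat(uv[ConvexHull(uv).vertices])
def obs(c,k,near):
    b,l=blobs(c,k,amin=60); lab=l[l==l][0]
    n=min([x for x in b if x[0]>60],key=lambda x:np.hypot(*(np.array(x[1])-near)))
    iy,ix=np.where(l>0); 
    n2=l[int(round(n[1][1])),int(round(n[1][0]))]; m=(l==n2).astype(np.uint8)
    cn=max(cv2.findContours(m,0,1)[0],key=cv2.contourArea)
    f=feat(cn.reshape(-1,2)); f[:2]=n[1]; f[2]=np.sqrt(m.sum()); return f
def fitboard(views,tilt,yaw,p0,sz=0.2):
    # views: list of (cam,obsfeat)
    def res(q):
        R=Ro.from_euler('xyz',[0,tilt,yaw],degrees=True)*Ro.from_euler('z',q[3],degrees=True); r=[]
        for c,o in views:
            d=model(c,q[:3],R)-o; d[3]=(d[3]+np.pi/2)%np.pi-np.pi/2
            r+=[d[0],d[1],sz*d[2],d[3]*30]
        return np.array(r)
    s=least_squares(res,np.r_[p0,0],x_scale=[.01,.01,.01,1.]); return s.x,res(s.x)
E
cat > m2.py <<'E'
from fit import *
c4,c5=[np.load(f'w{i}.npy',allow_pickle=True).item() for i in (4,5)]
near={'red':((302,195),(188,147)),'green':((180,192),(316,147)),'yellow':((120,191),(380,147))}
for it,yaw in enumerate((-5,)):
  P={}
  for k,(a,b) in near.items():
    x,r=fitboard([(c4,obs(c4,k,a)),(c5,obs(c5,k,b))],-45,yaw,[.53,.29,.08]); P[k]=x
    print(k,np.round(x,4),np.round(r,1))
  d=P['yellow'][:3]-P['red'][:3]; print('yaw',-np.degrees(np.arctan2(d[0],d[1])),np.linalg.norm(d)) 
E
python3 m2.py
```

```text
red [0.5356 0.1757 0.0768 0.    ] [-0.1 -0.1  0.7 -0.9  0.3 -0.   0.4  0.1]
green [0.5459 0.3268 0.0788 0.    ] [-0.2 -0.1  0.6 -0.  -0.1 -0.   0.6 -0.1]
yellow [ 0.6186  0.4454 -0.0094  0.    ] [  1.5 -16.1  -1.2   0.1   0.7 -20.4  -1.2   0.1]
yaw -17.114136577808264 0.2950859976932076
```

```bash
python3 - <<'E'
s=open('fit.py').read()
s=s.replace("    s=least_squares(res,np.r_[p0,0],x_scale=[.01,.01,.01,1.]); return s.x,res(s.x)",
"""    g=lambda u:np.r_[np.array(p0)+(u[:3]-10)*.01,u[3]-10]
    s=least_squares(lambda u:res(g(u)),[10.]*4,diff_step=1e-3); return g(s.x),s.fun""")
open('fit.py','w').write(s)
E
python3 m2.py
```

```text
red [ 0.5355  0.1754  0.0767 -0.7622] [ 0.1 -0.   0.7 -0.5  0.1 -0.1  0.4  0.5]
green [ 0.5459  0.3267  0.0787 -0.1147] [-0.1 -0.1  0.6  0.  -0.1 -0.1  0.6 -0. ]
yellow [ 0.5513  0.4021  0.0799 -0.0576] [-0.2 -0.1  0.7 -0.  -0.2 -0.1  0.8  0.1]
yaw -3.967754618252687 0.22727920207342922
```

```bash
sed -i 's/(-5,)/(-4,)/' m2.py; cat >> m2.py <<'E'
import pickle; pickle.dump(P,open('P.pkl','wb'))
E
python3 m2.py; cat > g.py <<'E'
from fit import *
import pickle,sys
P=pickle.load(open('P.pkl','rb'))
def board(k):
    x=P[k]; return x[:3],Ro.from_euler('xyz',[0,-45,-4],degrees=True)*Ro.from_euler('z',x[3],degrees=True)
def go(k,dz,n=None,dx=0):
    p,R=board(k); plan(p+R.apply([-.004+dx,0,dz]),R*Ro.from_euler('y',180,degrees=True),n)
if __name__=='__main__': go(sys.argv[1],float(sys.argv[2])); print(np.round(arm.read_state()['joint_pos'],1))
E
python3 g.py red .08
```

```text
red [ 0.5355  0.1757  0.0767 -1.4839] [ 0.1 -0.   0.8 -0.5  0.1 -0.1  0.5  0.5]
green [ 0.5459  0.327   0.0787 -0.8279] [-0.1 -0.1  0.6  0.  -0.1 -0.1  0.5 -0. ]
yellow [ 0.5513  0.4024  0.0798 -0.7613] [-0.2 -0.1  0.7 -0.  -0.2 -0.1  0.7  0.1]
yaw -3.9712577865239487 0.22727721780976587
3 rows rot [-0.0081, 0.0013, 0.0043]
[0.0218, -0.0622, 0.1074]
[ 43.6   5.6 125.1 -66.6  35.4  11.1]
```

Emit:
{"op": "move_arm", "data": {
  "commands": [
    {"offset": [0.022,-0.062,0.107],"delta_rot": [-0.008,0.001,0.004],"jaw": -0.2},
    {"offset": [0.022,-0.062,0.107],"delta_rot": [-0.008,0.001,0.004],"jaw": -0.2},
    {"offset": [0.022,-0.062,0.107],"delta_rot": [-0.008,0.001,0.004],"jaw": -0.2},
    {"offset": [0,0,0],"delta_rot": [0,0,0],"jaw": -0.2}
  ]
}}

```text
t: 10.98
position: [0.4782, 0.1924, 0.1602]
ee_rot: [-179.9, 42.5, 174.0]
force: [-0.8, 0.4, 0.2]
width: 0.0512
grasp_force: 0.0
```

```bash
python3 g.py red .013; python3 - <<'E'
from fit import *
import pickle
P=pickle.load(open('P.pkl','rb')); c=save('wrist','pics/w6.png'); k='red'
for q in blobs(c,k)[0]: print(q)
p=P[k]; R=Ro.from_euler('xyz',[0,-45,-4],degrees=True)*Ro.from_euler('z',p[3],degrees=True)
print('model',model(c,p[:3],R))
E
```

```text
2 rows rot [-0.0244, -0.0406, 0.0008]
[[0.0221, -0.0136, 0.1105], [0.0244, -0.015, 0.1098]]
[ 27.9  15.6 127.1 -89.9  22.2  26.2]
(2606, [236.3, 173.0])
model [235.25990014 173.13752704  52.5385958    1.56029173]
```

```bash
python3 - <<'E'
s=open('g.py').read()
s=s.replace("Ro.from_euler('y',180,degrees=True)","TG").replace("def go","TG=Ro.from_euler('y',200,degrees=True)\ndef go").replace("-.004+dx","-.006+dx")
open('g.py','w').write(s)
E
python3 g.py red .07; python3 -c "
from g import *
print((board('red')[1]*TG).apply([0,0,1]))"
```

```text
2 rows rot [-0.0234, 0.2934, -0.002]
[[0.0272, -0.0162, 0.0404], [0.0208, -0.0167, 0.0439]]
[ 28.   15.5 127.1 -89.9  22.2  26.2]
[ 0.42228753 -0.02065052 -0.90622668]
```

Emit:
{"op": "move_arm", "data": {
  "commands": [
    {"offset": [0.011,-0.007,0.016],"delta_rot": [-0.01,0.117,0],"jaw": -0.2},
    {"offset": [0.01,-0.007,0.016],"delta_rot": [-0.01,0.117,0],"jaw": -0.2},
    {"offset": [0.01,-0.007,0.017],"delta_rot": [-0.01,0.117,0],"jaw": -0.2},
    {"offset": [0.009,-0.007,0.017],"delta_rot": [-0.01,0.117,0],"jaw": -0.2},
    {"offset": [0.008,-0.007,0.018],"delta_rot": [-0.01,0.117,0],"jaw": -0.2}
  ]
}}

```text
t: 11.65
position: [0.4791, 0.1806, 0.1224]
ee_rot: [178.7, 25.0, 174.6]
force: [-0.5, 0.6, -0.6]
width: 0.0514
grasp_force: 0.0
```

Emit:
{"op": "move_arm", "data": {
  "commands": [
    {"offset": [0,0,0],"delta_rot": [0,0,0],"jaw": -0.2}
  ]
}}

```text
t: 11.78
position: [0.4796, 0.1802, 0.1224]
ee_rot: [178.7, 25.1, 174.5]
force: [-0.8, -0.6, 0.6]
width: 0.0512
grasp_force: 0.0
```

```bash
python3 g.py red .015; python3 - <<'E'
from g import *
c=save('wrist','pics/w6b.png'); k='red'
print(blobs(c,k)[0][:1],obs(c,k,blobs(c,k)[0][0][1]))
print('model',model(c,*board(k)))
E
```

```text
2 rows rot [0.0024, 0.0017, 0.0009]
[-0.0259, -0.0006, 0.0664]
[ 20.2  18.5 120.9 -29.2  19.6 -38.7]
[(3255, [250.3, 234.8])] [250.3        234.8         57.0526073    1.55367556]
model [248.67788991 235.28111871  58.40926895  -1.56990863]
```

Emit:
{"op": "move_arm", "data": {
  "commands": [
    {"offset": [-0.017,0,0.044],"delta_rot": [0,0,0],"jaw": -0.2},
    {"offset": [-0.017,0,0.044],"delta_rot": [0,0,0],"jaw": -0.2},
    {"offset": [-0.018,0,0.045],"delta_rot": [0,0,0],"jaw": -0.2},
    {"offset": [0,0,0],"delta_rot": [0,0,0],"jaw": 0.9},
    {"offset": [0,0,0],"delta_rot": [0,0,0],"jaw": 0.9}
  ]
}}

```text
t: 12.45
position: [0.5199, 0.1784, 0.0834]
ee_rot: [178.7, 25.1, 174.6]
force: [-32.6, 34.3, 30.8]
width: 0.0254
grasp_force: 35.4
```

Emit:
{"op": "move_arm", "data": {
  "commands": [
    {"offset": [0,0,0],"delta_rot": [0,0,0],"jaw": 0.9},
    {"offset": [0,0,0],"delta_rot": [0,0,0],"jaw": 0.9}
  ]
}}

```text
t: 12.7
position: [0.5197, 0.1791, 0.084]
ee_rot: [178.6, 25.2, 174.7]
force: [-15.2, 12.9, 15.7]
width: 0.021
grasp_force: 77.5
```

```bash
python3 - <<'E'
from g import *
p,R=board('red'); p0,R0=pose(); print('tcp in board',R.inv().apply(p0-p)*1000)
d=Ro.from_euler('z',-4,degrees=True).apply([-.5,0,.866]); 
print('peg dir in tool/0.05m:',R0.inv().apply(d*.05)/.4, 'up', R0.inv().apply([0,0,.05])/.4,arm.read_state()['force'])
E
```

```text
tcp in board [-6.27735431  2.15718013 16.45460572]
peg dir in tool/0.05m: [ 0.01050665  0.00151315 -0.12454571] up [-0.05316712  0.00269483 -0.11309728] [-15.15138972  12.9253589   15.6579491 ]
```

Emit:
{"op": "move_arm", "data": {
  "commands": [
    {"offset": [0.001,0,-0.015],"delta_rot": [0,0,0],"jaw": 0.9},
    {"offset": [0.003,0,-0.03],"delta_rot": [0,0,0],"jaw": 0.9},
    {"offset": [0.004,0,-0.05],"delta_rot": [0,0,0],"jaw": 0.9},
    {"offset": [0.004,0,-0.05],"delta_rot": [0,0,0],"jaw": 0.9}
  ]
}}

```text
t: 13.2
position: [0.4909, 0.1785, 0.1339]
ee_rot: [178.8, 25.0, 174.6]
force: [0.2, -0.2, -1.7]
width: 0.0208
grasp_force: 75.1
```

Emit:
{"op": "move_arm", "data": {
  "commands": [
    {"offset": [-0.02,0,-0.08],"delta_rot": [0,0,0],"jaw": 0.9},
    {"offset": [-0.04,0,-0.1],"delta_rot": [0,0,0],"jaw": 0.9},
    {"offset": [-0.04,0,-0.1],"delta_rot": [0,0,0],"jaw": 0.9},
    {"offset": [0,0,0],"delta_rot": [0,0,0],"jaw": 0.9}
  ]
}}

```text
t: 13.7
position: [0.481, 0.1777, 0.255]
ee_rot: [178.6, 25.3, 174.6]
force: [0.0, 0.2, -3.1]
width: 0.0207
grasp_force: 75.1
```

```bash
python3 - <<'E'
from g import *
c=save('wrist','pics/w7.png'); s=arm.read_state();print(s['width'],np.round(s['joint_pos'],1),blobs(c,'red')[0][:2])
E
```

```text
0.020747892043346785 [ 19.8   5.5 114.  -15.2  37.9 -54.9] [(6252, [250.5, 239.5])]
```

View pics/w7.png

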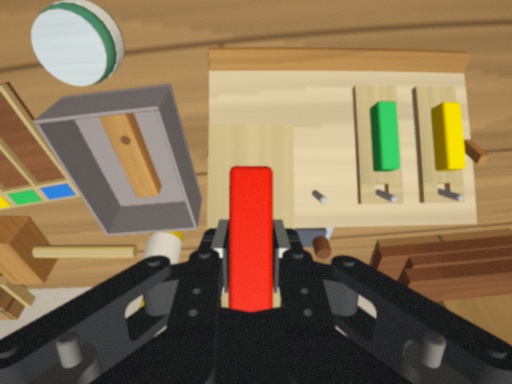

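The red board is off its peg and held (grip at (250,240), near end of the sole at row 125), and the other two boards are undisturbed. Next I'll refine the tray pose and check where the board sits in the hand.

```bash
cat > tray.py <<'E'
from g import *
for f in ('w1','w2','w5'):
    pass
c1,c2=[np.load(f'w{i}.npy',allow_pickle=True).item() for i in (1,2)]
ct=arm.read_camera('top')
for nm,c in (('w1',c1),('top',ct)):
    T=np.array([onz(c,blobs(c,k)[0][[i for i,x in enumerate(blobs(c,k)[0]) if (nm=='w1' or (x[1][0]>280 and x[1][0]<400))][0]][1],.015)[:2] for k in RGB])
    print(nm,'tabs',np.round(T,4).tolist())
    # dark floors
    h=cv2.cvtColor(c['color'],cv2.COLOR_RGB2HSV); 
    m=((h[...,2]<150)&(h[...,1]>80)&((h[...,0]<15)|(h[...,0]>170))).astype(np.uint8)
    m=cv2.morphologyEx(m,cv2.MORPH_OPEN,np.ones((3,3)))
    n,l,st,ce=cv2.connectedComponentsWithStats(m)
    for i in range(1,n):
        if st[i,4]>400:
            q=onz(c,ce[i],.006)
            if not(.4<q[0]<.7 and -.42<q[1]<-.1): continue
            cn=max(cv2.findContours((l==i).astype(np.uint8),0,1)[0],key=cv2.contourArea)
            bp=np.array([onz(c,b,.006)[:2] for b in cv2.boxPoints(cv2.minAreaRect(cn))])
            print(st[i,4],'ctr',np.round(bp.mean(0),4),'sides',np.round([np.linalg.norm(bp[1]-bp[0]),np.linalg.norm(bp[2]-bp[1])],3),np.round(bp,3).tolist())
# board in hand
c=arm.read_camera('wrist'); p0,R0=pose()
RB=R0*TG.inv(); pb=p0-RB.apply([-.0063,0,.0165])
print('pred sole end corners',proj(c,pb+RB.apply([[-.07,-.025,.01],[-.07,.025,.01],[-.042,-.011,.034],[-.042,.011,.034]])))
E
python3 tray.py
```

```text
w1 tabs [[0.6466, -0.3467], [0.6406, -0.2807], [0.6344, -0.2149], [0.629, -0.15]]
407 ctr [ 0.4815 -0.2939] sides [0.056 0.016] [[0.487, -0.265], [0.492, -0.322], [0.476, -0.323], [0.471, -0.266]]
top tabs [[0.6449, -0.3467], [0.6382, -0.2817], [0.6325, -0.2158], [0.6258, -0.1497]]
910 ctr [ 0.5527 -0.3578] sides [0.054 0.147] [[0.622, -0.324], [0.629, -0.378], [0.483, -0.392], [0.477, -0.338]]
937 ctr [ 0.5464 -0.2919] sides [0.055 0.146] [[0.616, -0.258], [0.622, -0.312], [0.476, -0.326], [0.471, -0.272]]
959 ctr [ 0.5397 -0.2258] sides [0.055 0.146] [[0.609, -0.191], [0.615, -0.246], [0.47, -0.26], [0.464, -0.205]]
995 ctr [ 0.5335 -0.16  ] sides [0.056 0.147] [[0.603, -0.125], [0.61, -0.181], [0.463, -0.195], [0.458, -0.139]]
pred sole end corners [[208.05622349 126.75399776]
 [290.01296398 126.75886403]
 [227.38744525 165.88815076]
 [270.26721145 165.88884451]]
```

```bash
cat > pl.py <<'E'
from g import *
YAW=5.3
S={'red':np.array([.554,-.3564]),'yellow':np.array([.5475,-.2907]),'green':np.array([.5413,-.2249])}
RT=Ro.from_euler('z',YAW,degrees=True)
def place(k,h,n=None,hand=(-.0063,0,.0165),d=(0,0)):
    p=np.r_[S[k],.006+h]+RT.apply(np.array(hand)+[d[0],d[1],0]); plan(p,RT*TG,n)
if __name__=='__main__': place(sys.argv[1],float(sys.argv[2]),int(sys.argv[3]) or None); print(np.round(arm.read_state()['joint_pos'],1))
E
python3 pl.py red .09 11
```

```text
11 rows rot [0.0019, 0.1361, -0.0317]
[[-0.011, -0.1202, 0.0373], [-0.0116, -0.1203, 0.0366], [-0.0122, -0.1205, 0.0358], [-0.0127, -0.1207, 0.0351], [-0.0132, -0.1209, 0.0343], [-0.0136, -0.121, 0.0334], [-0.014, -0.1212, 0.0326], [-0.0142, -0.1214, 0.0317], [-0.0145, -0.1216, 0.0308], [-0.0146, -0.1219, 0.0299], [-0.0147, -0.1221, 0.029]]
[ 19.8   5.7 114.1 -15.2  37.9 -54.9]
```

Emit:
{"op": "move_arm", "data": {
  "commands": [
    {"offset": [-0.011,-0.12,0.037],"delta_rot": [0.002,0.136,-0.032],"jaw": 0.9},
    {"offset": [-0.012,-0.12,0.037],"delta_rot": [0.002,0.136,-0.032],"jaw": 0.9},
    {"offset": [-0.012,-0.12,0.036],"delta_rot": [0.002,0.136,-0.032],"jaw": 0.9},
    {"offset": [-0.013,-0.121,0.035],"delta_rot": [0.002,0.136,-0.032],"jaw": 0.9},
    {"offset": [-0.013,-0.121,0.034],"delta_rot": [0.002,0.136,-0.032],"jaw": 0.9}
  ]
}}

```text
t: 14.48
position: [0.511, -0.0668, 0.1869]
ee_rot: [-179.6, 4.4, 179.7]
force: [1.2, 1.0, -1.9]
width: 0.0208
grasp_force: 75.1
```

Emit:
{"op": "move_arm", "data": {
  "commands": [
    {"offset": [-0.014,-0.121,0.033],"delta_rot": [0.002,0.136,-0.032],"jaw": 0.9},
    {"offset": [-0.014,-0.121,0.033],"delta_rot": [0.002,0.136,-0.032],"jaw": 0.9},
    {"offset": [-0.014,-0.121,0.032],"delta_rot": [0.002,0.136,-0.032],"jaw": 0.9},
    {"offset": [-0.014,-0.122,0.031],"delta_rot": [0.002,0.136,-0.032],"jaw": 0.9},
    {"offset": [-0.015,-0.122,0.03],"delta_rot": [0.002,0.136,-0.032],"jaw": 0.9}
  ]
}}

```text
t: 15.1
position: [0.5425, -0.3091, 0.1236]
ee_rot: [-179.8, -16.0, -175.6]
force: [0.6, -0.9, -2.2]
width: 0.0207
grasp_force: 75.1
```

Emit:
{"op": "move_arm", "data": {
  "commands": [
    {"offset": [-0.015,-0.122,0.029],"delta_rot": [0.002,0.136,-0.032],"jaw": 0.9},
    {"offset": [0,0,0],"delta_rot": [0,0,0],"jaw": 0.9}
  ]
}}

```text
t: 15.35
position: [0.5482, -0.3582, 0.1086]
ee_rot: [179.9, -20.2, -174.7]
force: [0.5, 0.5, -3.0]
width: 0.0208
grasp_force: 75.2
```

```bash
python3 pl.py red .05 0; python3 - <<'E'
from pl import *
c=save('wrist','pics/w8.png'); np.save('w8.npy',c,allow_pickle=True); p0,R0=pose(); print(p0,arm.read_state()['width'])
RB=R0*TG.inv(); pb=p0-RB.apply([-.0063,0,.0165])
print('board corners',proj(c,pb+RB.apply([[-.07,-.025,.01],[-.07,.025,.01],[-.07,-.025,0],[-.042,-.011,.034],[-.042,.011,.034]])).round(1).tolist())
s=np.r_[S['red'],0]
print('slot wall corners',proj(c,s+RT.apply([[-.075,-.03,.015],[-.075,.03,.015],[-.081,-.03,.015],[-.081,.036,.015],[-.075,.036,.015],[.075,-.03,.015]])).round(1).tolist())
E
```

```text
1 rows rot [0.0048, -0.0056, 0.0005]
[-0.0303, 0.0028, 0.0852]
[ -32.4   46.9   70.1  -12.3   79.6 -123.7]
[ 0.54854193 -0.35659257  0.10994961] 0.021066957062433805
board corners [[210.3, 127.7], [293.2, 127.7], [212.6, 132.4], [230.3, 167.4], [273.8, 167.4]]
slot wall corners [[218.3, 150.3], [283.2, 150.4], [218.4, 144.0], [289.5, 144.0], [289.6, 150.4], [217.0, 317.2]]
```

View pics/w8.png

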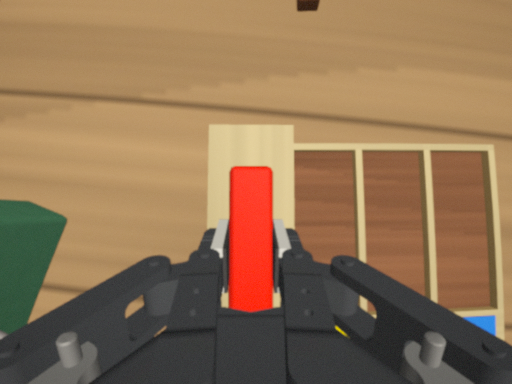

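Red is held above its compartment. The tray's outer near wall shows at row 144, as predicted. I'll check the divider columns against the model.

```bash
cat > wl.py <<'E'
from pl import *
def check(f,k,rows=(180,215),offs=(.099,.165,.231)):
    c=np.load(f,allow_pickle=True).item(); g=cv2.cvtColor(c['color'],cv2.COLOR_RGB2GRAY).astype(float)
    s=np.r_[S[k],0]
    for y in offs:
        uv=proj(c,s+RT.apply([[x,y-.033+dy,.015] for x in np.linspace(-.07,.03,60) for dy in (.03,.036)])).reshape(60,2,2)
        for r in rows:
            i=np.argmin(abs(uv[:,0,1]-r)); a,b=uv[i,:,0]
            seg=slice(int(min(a,b))-8,int(max(a,b))+9); v=g[r,seg]; bri=np.where(v>(v.min()+v.max())/2)[0]+seg.start
            print(y,r,'pred',round(a,1),round(b,1),'obs',bri.min(),bri.max())
    x=[int(q) for q in proj(c,s+RT.apply([[-.078,.066,.015]]))[0]]
    print('near wall row pred',proj(c,s+RT.apply([[-.081,.066,.015],[-.075,.066,.015]]))[:,1].round(1),'prof',g[x[1]-8:x[1]+9,x[0]].astype(int).tolist(),'from',x[1]-8)
if __name__=='__main__': check('w8.npy','red',offs=(.066+.033,.132+.033,.165+.033))
E
python3 wl.py
```

```text
0.099 180 pred 354.8 361.2 obs 356 363
0.099 215 pred 355.9 362.3 obs 358 364
0.165 180 pred 423.8 429.9 obs 425 431
0.165 215 pred 425.6 431.7 obs 427 433
0.198 180 pred 457.0 462.9 obs 449 470
0.198 215 pred 459.1 465.1 obs 452 473
near wall row pred [144.1 150.5] prof [155, 157, 156, 165, 184, 200, 204, 204, 204, 199, 175, 126, 94, 98, 101, 104, 102] from 139
```

```bash
sed -i 's/^RT=/for _k in S: S[_k]=S[_k]+[-.0007,.0014]\nRT=/' pl.py; python3 pl.py red .014 4;  python3 pl.py red .001 4
```

```text
4 rows rot [0.001, -0.0005, 0.0005]
[-0.0149, 0.0006, 0.0434]
[ -32.3   46.7   70.2  -12.2   79.6 -123.7]
4 rows rot [0.001, -0.0005, 0.0005]
[-0.0177, 0.0006, 0.0511]
[ -32.3   46.7   70.2  -12.2   79.6 -123.7]
```

Emit:
{"op": "move_arm", "data": {
  "commands": [
    {"offset": [-0.015,0.001,0.043],"delta_rot": [0,0,0],"jaw": 0.9},
    {"offset": [-0.015,0.001,0.043],"delta_rot": [0,0,0],"jaw": 0.9},
    {"offset": [-0.015,0,0.043],"delta_rot": [0,0,0],"jaw": 0.9},
    {"offset": [-0.015,0,0.043],"delta_rot": [0,0,0],"jaw": 0.9},
    {"offset": [-0.005,0,0.015],"delta_rot": [0,0,0],"jaw": 0.9}
  ]
}}

```text
t: 16.02
position: [0.548, -0.3551, 0.0324]
ee_rot: [179.9, -20.0, -174.6]
force: [0.4, -0.1, -1.5]
width: 0.0209
grasp_force: 75.3
```

Emit:
{"op": "move_arm", "data": {
  "commands": [
    {"offset": [-0.003,0,0.008],"delta_rot": [0,0,0],"jaw": 0.9},
    {"offset": [0,0,0],"delta_rot": [0,0,0],"jaw": 0.9}
  ]
}}

```text
t: 16.27
position: [0.5488, -0.3557, 0.0309]
ee_rot: [-180.0, -19.8, -174.6]
force: [0.0, -0.3, -2.1]
width: 0.0209
grasp_force: 75.3
```

```bash
python3 pl.py red .0 1; python3 - <<'E'
from pl import *
print(pose()[0],arm.read_state()['force'])
E
```

```text
1 rows rot [-0.0022, 0.0052, 0.003]
[-0.003, 0.0008, 0.0212]
[ -32.2   52.1   71.8  -12.6   72.4 -122.1]
[ 0.54880599 -0.35573761  0.03088097] [ 0.01864906 -0.32588221 -2.12203208]
```

Emit:
{"op": "move_arm", "data": {
  "commands": [
    {"offset": [-0.002,0,0.008],"delta_rot": [0,0,0],"jaw": 0.9},
    {"offset": [-0.002,0,0.006],"delta_rot": [0,0,0],"jaw": 0.9},
    {"offset": [-0.001,0,0.004],"delta_rot": [0,0,0],"jaw": 0.9},
    {"offset": [0,0,0],"delta_rot": [0,0,0],"jaw": 0.9}
  ]
}}

```text
t: 16.77
position: [0.548, -0.3556, 0.0231]
ee_rot: [-180.0, -19.9, -174.6]
force: [-0.6, 0.1, -2.2]
width: 0.0206
grasp_force: 75.3
```

Emit:
{"op": "move_arm", "data": {
  "commands": [
    {"offset": [-0.001,0,0.004],"delta_rot": [0,0,0],"jaw": 0.9},
    {"offset": [0,0,0],"delta_rot": [0,0,0],"jaw": 0.9}
  ]
}}

```text
t: 17.02
position: [0.5478, -0.3556, 0.0214]
ee_rot: [-180.0, -19.9, -174.6]
force: [0.3, -0.0, -1.3]
width: 0.0208
grasp_force: 75.3
```

Emit:
{"op": "move_arm", "data": {
  "commands": [
    {"offset": [0,0,0.003],"delta_rot": [0,0,0],"jaw": 0.9},
    {"offset": [0,0,0],"delta_rot": [0,0,0],"jaw": 0.9}
  ]
}}

```text
t: 17.27
position: [0.5474, -0.3557, 0.0203]
ee_rot: [-180.0, -19.9, -174.6]
force: [0.1, 0.1, -1.0]
width: 0.0209
grasp_force: 75.3
```

Emit:
{"op": "move_arm", "data": {
  "commands": [
    {"offset": [0,0,0],"delta_rot": [0,0,0],"jaw": -0.1},
    {"offset": [0,0,0],"delta_rot": [0,0,0],"jaw": -0.1},
    {"offset": [0.02,0,-0.06],"delta_rot": [0,0,0],"jaw": -0.1},
    {"offset": [0.04,0,-0.12],"delta_rot": [0,0,0],"jaw": -0.1},
    {"offset": [0.04,0,-0.12],"delta_rot": [0,0,0],"jaw": -0.1}
  ]
}}

```text
t: 17.9
position: [0.5508, -0.3554, 0.1503]
ee_rot: [-179.9, -19.8, -174.6]
force: [0.3, -0.4, 0.5]
width: 0.0466
grasp_force: 0.0
```

Emit:
{"op": "move_arm", "data": {
  "commands": [
    {"offset": [0.04,0,-0.12],"delta_rot": [0,0,0],"jaw": -0.1},
    {"offset": [0.02,0.05,-0.06],"delta_rot": [0,0,0],"jaw": -0.1},
    {"offset": [0,0,0],"delta_rot": [0,0,0],"jaw": -0.1}
  ]
}}

```text
t: 18.27
position: [0.5516, -0.3349, 0.2267]
ee_rot: [-179.8, -19.6, -174.6]
force: [-0.9, -0.2, -1.4]
width: 0.0468
grasp_force: 0.0
```

```bash
cat > chk.py <<'E'
from pl import *
def chk(ks,name):
    c=save('wrist',f'pics/{name}.png'); np.save(name+'.npy',c,allow_pickle=True); print(pose()[0],arm.read_state()['width'])
    for k in ks:
        p=np.r_[S[k],.006]; uv=proj(c,p+RT.apply([-.004,0,.022]))[0]
        o=obs(c,k,uv); x,r=fitboard([(c,o)],0,YAW,p,sz=.05); 
        e=RT.inv().apply(x[:3]-p)*1000
        # residual at fixed z: pixel diff
        m=model(c,p,RT); print(k,'obs-model px',(o-m).round(2),'dist',np.linalg.norm(c['R']@p+c['t']).round(3))
if __name__=='__main__': chk(sys.argv[2:],sys.argv[1])
E
python3 chk.py w9 red
```

```text
[ 0.5509102  -0.33520532  0.22452827] 0.04710160990820916
red obs-model px [ 0.61 -0.08 -1.9   3.13] dist 0.378
```

View pics/w9.png

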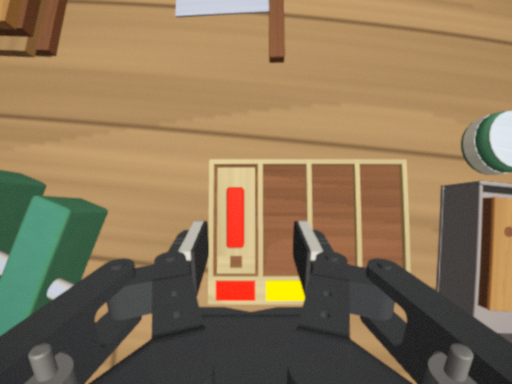

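The red board lies in its compartment (grip at (235,217)), hole towards the red tab and within about 1 mm of the middle. Next is green.

```bash
cat > gg.py <<'E'
from g import *
go(sys.argv[1],float(sys.argv[2]),int(sys.argv[3])); print(np.round(arm.read_state()['joint_pos'],1))
E
python3 gg.py green .12 13
```

```text
13 rows rot [-0.0006, -0.1145, 0.0265]
[[0.0013, 0.1297, 0.0135], [0.0039, 0.1297, 0.0134], [0.0065, 0.1296, 0.0132], [0.009, 0.1295, 0.0127], [0.0116, 0.1293, 0.0121], [0.0141, 0.1292, 0.0114], [0.0165, 0.1289, 0.0105], [0.0189, 0.1287, 0.0095], [0.0212, 0.1284, 0.0084], [0.0235, 0.1281, 0.0071], [0.0256, 0.1278, 0.0056], [0.0277, 0.1274, 0.0041], [0.0296, 0.127, 0.0024]]
[ -30.7   39.2   67.1  -11.6   89.8 -124.5]
```

Emit:
{"op": "move_arm", "data": {
  "commands": [
    {"offset": [0.001,0.13,0.013],"delta_rot": [0,-0.114,0.026],"jaw": -0.2},
    {"offset": [0.004,0.13,0.013],"delta_rot": [0,-0.114,0.026],"jaw": -0.2},
    {"offset": [0.006,0.13,0.013],"delta_rot": [0,-0.114,0.026],"jaw": -0.2},
    {"offset": [0.009,0.13,0.013],"delta_rot": [0,-0.114,0.026],"jaw": -0.2},
    {"offset": [0.012,0.129,0.012],"delta_rot": [0,-0.114,0.026],"jaw": -0.2}
  ]
}}

```text
t: 18.95
position: [0.5139, -0.0765, 0.1974]
ee_rot: [-179.3, -2.7, -178.5]
force: [1.9, -0.1, 0.0]
width: 0.0513
grasp_force: 0.0
```

Emit:
{"op": "move_arm", "data": {
  "commands": [
    {"offset": [0.014,0.129,0.011],"delta_rot": [0,-0.114,0.026],"jaw": -0.2},
    {"offset": [0.016,0.129,0.01],"delta_rot": [0,-0.114,0.026],"jaw": -0.2},
    {"offset": [0.019,0.129,0.009],"delta_rot": [0,-0.114,0.026],"jaw": -0.2},
    {"offset": [0.021,0.128,0.008],"delta_rot": [0,-0.114,0.026],"jaw": -0.2},
    {"offset": [0.023,0.128,0.007],"delta_rot": [0,-0.114,0.026],"jaw": -0.2}
  ]
}}

```text
t: 19.58
position: [0.4781, 0.1804, 0.1733]
ee_rot: [-179.6, 14.5, 177.8]
force: [0.3, 0.6, 0.3]
width: 0.0514
grasp_force: 0.0
```

Emit:
{"op": "move_arm", "data": {
  "commands": [
    {"offset": [0.026,0.128,0.006],"delta_rot": [0,-0.114,0.026],"jaw": -0.2},
    {"offset": [0.028,0.127,0.004],"delta_rot": [0,-0.114,0.026],"jaw": -0.2},
    {"offset": [0.03,0.127,0.002],"delta_rot": [0,-0.114,0.026],"jaw": -0.2},
    {"offset": [0,0,0],"delta_rot": [0,0,0],"jaw": -0.2}
  ]
}}

```text
t: 20.08
position: [0.4546, 0.3358, 0.1571]
ee_rot: [179.6, 24.6, 175.6]
force: [-0.4, -0.8, -0.1]
width: 0.0508
grasp_force: 0.0
```

```bash
cat > pre.py <<'E'
from g import *
k=sys.argv[1]; c=arm.read_camera('wrist'); m=model(c,*board(k)); print('obs-model',(obs(c,k,m[:2])-m).round(2))
go(k,.018,3); print(np.round(arm.read_state()['joint_pos'],1))
E
python3 pre.py green
```

```text
obs-model [-0.46  0.21 -1.48  0.  ]
3 rows rot [-0.0017, -0.0047, 0.0042]
[-0.0318, -0.0006, 0.0789]
[ 39.2  21.2 109.2 -29.7  34.7 -24. ]
```

Emit:
{"op": "move_arm", "data": {
  "commands": [
    {"offset": [-0.032,0,0.079],"delta_rot": [-0.002,-0.005,0.004],"jaw": -0.2},
    {"offset": [-0.032,0,0.079],"delta_rot": [-0.002,-0.005,0.004],"jaw": -0.2},
    {"offset": [-0.032,0,0.079],"delta_rot": [-0.002,-0.005,0.004],"jaw": -0.2},
    {"offset": [0,0,0],"delta_rot": [0,0,0],"jaw": 0.9},
    {"offset": [0,0,0],"delta_rot": [0,0,0],"jaw": 0.9}
  ]
}}

```text
t: 20.75
position: [0.5305, 0.3271, 0.089]
ee_rot: [179.3, 25.1, 174.9]
force: [0.5, -1.4, -0.9]
width: 0.0202
grasp_force: 60.8
```

Emit:
{"op": "move_arm", "data": {
  "commands": [
    {"offset": [0,0,0],"delta_rot": [0,0,0],"jaw": 0.9},
    {"offset": [0,0,0],"delta_rot": [0,0,0],"jaw": 0.9}
  ]
}}

```text
t: 21.0
position: [0.5304, 0.3283, 0.0894]
ee_rot: [179.2, 25.1, 175.0]
force: [0.6, 0.2, -0.6]
width: 0.0205
grasp_force: 60.9
```

```bash
cat > hand.py <<'E'
from g import *
p,R=board(sys.argv[1]); p0,R0=pose(); print('tcp in board',R.inv().apply(p0-p)*1000,(R.inv()*R0*TG.inv()).as_rotvec(degrees=True),np.round(arm.read_state()['joint_pos'],1))
E
python3 hand.py green
```

```text
tcp in board [-3.53601596  0.20121022 18.58855604] [ 0.03181524 -0.15479753 -0.18719365] [ 33.7  32.  104.  -33.5  27.5 -23.7]
```

Emit:
{"op": "move_arm", "data": {
  "commands": [
    {"offset": [0.001,0,-0.015],"delta_rot": [0,0,0],"jaw": 0.9},
    {"offset": [0.003,0,-0.03],"delta_rot": [0,0,0],"jaw": 0.9},
    {"offset": [0.004,0,-0.05],"delta_rot": [0,0,0],"jaw": 0.9},
    {"offset": [0.004,0,-0.05],"delta_rot": [0,0,0],"jaw": 0.9}
  ],
  "grip_force": 90
}}

```text
t: 21.5
position: [0.5008, 0.33, 0.1402]
ee_rot: [179.2, 25.1, 175.0]
force: [-0.2, 0.1, -1.6]
width: 0.0198
grasp_force: 92.7
```

Emit:
{"op": "move_arm", "data": {
  "commands": [
    {"offset": [-0.02,0,-0.08],"delta_rot": [0,0,0],"jaw": 0.9},
    {"offset": [-0.04,0,-0.1],"delta_rot": [0,0,0],"jaw": 0.9},
    {"offset": [-0.04,0,-0.1],"delta_rot": [0,0,0],"jaw": 0.9},
    {"offset": [0,0,0],"delta_rot": [0,0,0],"jaw": 0.9}
  ]
}}

```text
t: 22.0
position: [0.4905, 0.3303, 0.2617]
ee_rot: [178.9, 25.4, 174.9]
force: [-0.1, -0.2, -0.2]
width: 0.02
grasp_force: 92.8
```

```bash
cat > tr.py <<'E'
from pl import *
k=sys.argv[1]; H=np.array([float(a) for a in sys.argv[2:5]])/1000
c=save('wrist',f'pics/h_{k}{sys.argv[5]}.png'); p0,R0=pose(); RB=R0*TG.inv(); pb=p0-RB.apply(H)
print(p0,arm.read_state()['width'],'joints',np.round(arm.read_state()['joint_pos'],1))
print('sole corners pred',proj(c,pb+RB.apply([[-.07,-.025,.01],[-.07,.025,.01],[-.042,-.011,.034],[-.042,.011,.034]])).round(1).tolist())
l=blobs(c,k)[1]; i=l[200,250]; ys,xs=np.where(l==i); print('bar top row',ys.min(),'cols at +10',xs[ys==ys.min()+10].min(),xs[ys==ys.min()+10].max(), 'id',i)
g=cv2.cvtColor(c['color'],cv2.COLOR_RGB2GRAY).astype(int); print('prof col 250 rows105-145',g[105:145:1,250].tolist())
place(k,float(sys.argv[6]),int(sys.argv[7]),hand=H)
E
python3 tr.py green -3.5 0 18.6 a .09 11
```

```text
[0.48989077 0.3296667  0.25917444] 0.01980370432397166 joints [ 36.4  15.2 101.  -22.1  45.9 -35.8]
sole corners pred [[207.8, 121.4], [288.1, 121.3], [226.7, 158.7], [268.6, 158.6]]
bar top row 164 cols at +10 230 270 id 1
prof col 250 rows105-145 [179, 178, 179, 178, 180, 179, 181, 179, 180, 179, 177, 180, 179, 178, 183, 187, 192, 191, 192, 185, 185, 184, 182, 183, 183, 183, 183, 184, 184, 184, 184, 183, 183, 183, 184, 182, 183, 183, 185, 185]
11 rows rot [0.0012, 0.1369, -0.0312]
[[-0.0058, -0.125, 0.037], [-0.0064, -0.125, 0.0367], [-0.0069, -0.1251, 0.0363], [-0.0075, -0.1252, 0.0358], [-0.008, -0.1253, 0.0354], [-0.0085, -0.1254, 0.0348], [-0.0089, -0.1256, 0.0343], [-0.0093, -0.1257, 0.0337], [-0.0096, -0.1258, 0.0331], [-0.0099, -0.126, 0.0325], [-0.0102, -0.1261, 0.0319]]
```

```bash
python3 - <<'E'
import cv2
a=cv2.imread('pics/h_greena.png')[90:330,130:370]; cv2.imwrite('pics/h1.png',cv2.resize(a,(600,600),interpolation=cv2.INTER_CUBIC))
E
```

```text
(no output)
```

View pics/h1.png

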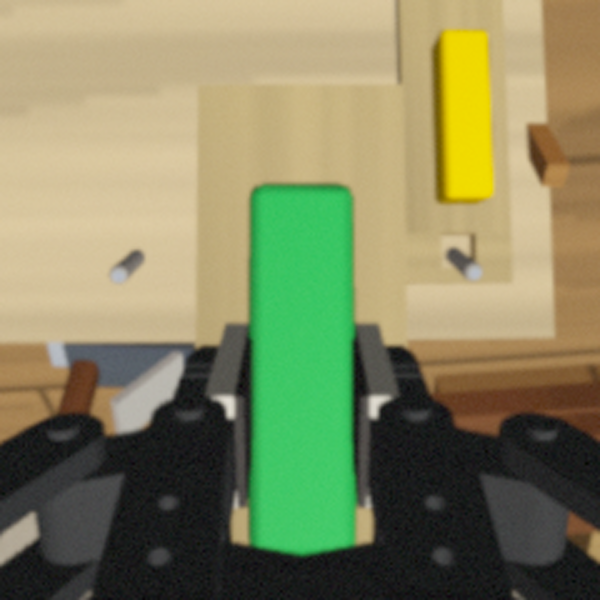

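The green board is held square: sole end at row 124, bar end at row 164. I'll solve its pose in the hand from those edges.

```bash
cat > inh.py <<'E'
from pl import *
from scipy.optimize import least_squares
def inhand(c,o,H0,w=1.5):
    p0,R0=pose(); 
    def f(u):
        RB=R0*TG.inv()*Ro.from_euler('y',u[3],degrees=True); pb=p0-RB.apply(np.array(u[:3])/1000)
        q=proj(c,pb+RB.apply([[-.07,-.025,.01],[-.07,.025,.01],[-.042,-.011,.034],[-.042,.011,.034]]))
        return np.r_[q[:2,1].mean(),q[0,0],q[1,0],q[2:,1].mean(),q[2,0],q[3,0]]
    s=least_squares(lambda u:np.r_[f(u)-o,u[3]*w,(u[2]-H0[2])*1],np.r_[H0,0]); print('hand x y z pitch',s.x.round(2),'res',s.fun.round(1))
if __name__=='__main__':
    c=arm.read_camera('wrist'); inhand(c,[float(a) for a in sys.argv[1:7]],[float(a) for a in sys.argv[7:]])
E
python3 inh.py 124 208.8 292 164 230 271 -3.5 0 18.6;python3 inh.py 124 208.8 292 164 230 271 -3.5 0 16.5
```

```text
hand x y z pitch [-5.31 -1.22 18.15  0.49] res [ 0.7  1.  -1.  -0.5 -0.6  0.7  0.7 -0.5]
hand x y z pitch [-5.07 -0.95 16.39  0.3 ] res [ 0.5  0.6 -0.6 -0.4 -1.   0.9  0.5 -0.1]
```

Emit:
{"op": "move_arm", "data": {
  "commands": [
    {"offset": [-0.006,-0.125,0.037],"delta_rot": [0.001,0.137,-0.031],"jaw": 0.9},
    {"offset": [-0.006,-0.125,0.037],"delta_rot": [0.001,0.137,-0.031],"jaw": 0.9},
    {"offset": [-0.007,-0.125,0.036],"delta_rot": [0.001,0.137,-0.031],"jaw": 0.9},
    {"offset": [-0.008,-0.125,0.036],"delta_rot": [0.001,0.137,-0.031],"jaw": 0.9},
    {"offset": [-0.008,-0.125,0.035],"delta_rot": [0.001,0.137,-0.031],"jaw": 0.9}
  ]
}}

```text
t: 22.78
position: [0.5108, 0.0763, 0.1908]
ee_rot: [-179.4, 4.3, 179.8]
force: [-0.5, 0.6, -1.1]
width: 0.0198
grasp_force: 92.8
```

Emit:
{"op": "move_arm", "data": {
  "commands": [
    {"offset": [-0.008,-0.125,0.035],"delta_rot": [0.001,0.137,-0.031],"jaw": 0.9},
    {"offset": [-0.009,-0.126,0.034],"delta_rot": [0.001,0.137,-0.031],"jaw": 0.9},
    {"offset": [-0.009,-0.126,0.034],"delta_rot": [0.001,0.137,-0.031],"jaw": 0.9},
    {"offset": [-0.01,-0.126,0.033],"delta_rot": [0.001,0.137,-0.031],"jaw": 0.9},
    {"offset": [-0.01,-0.126,0.032],"delta_rot": [0.001,0.137,-0.031],"jaw": 0.9}
  ]
}}

```text
t: 23.4
position: [0.532, -0.1755, 0.1252]
ee_rot: [-179.8, -16.3, -175.7]
force: [1.1, 1.5, -1.0]
width: 0.0193
grasp_force: 92.8
```

Emit:
{"op": "move_arm", "data": {
  "commands": [
    {"offset": [-0.01,-0.126,0.032],"delta_rot": [0.001,0.137,-0.031],"jaw": 0.9},
    {"offset": [0,0,0],"delta_rot": [0,0,0],"jaw": 0.9}
  ]
}}

```text
t: 23.65
position: [0.5356, -0.2265, 0.1106]
ee_rot: [179.9, -20.4, -174.9]
force: [0.4, 1.0, -1.7]
width: 0.0197
grasp_force: 92.7
```

```bash
python3 tr.py green -5 0 18 b .006 6; python3 - <<'E'
import sys; sys.argv=['x']
from wl import *
c=arm.read_camera('wrist'); np.save('w10.npy',c,allow_pickle=True)
check('w10.npy','green',offs=(.033+.0,-.033+.066+.033))
E
```

```text
[ 0.53582644 -0.22485175  0.11145548] 0.020001857616118824 joints [ -23.1   40.3   82.3   -9.7   75.7 -114.3]
sole corners pred [[211.0, 126.4], [292.9, 126.3], [230.9, 165.2], [273.7, 165.2]]
bar top row 164 cols at +10 230 270 id 60
prof col 250 rows105-145 [153, 153, 152, 152, 151, 152, 150, 151, 150, 150, 151, 150, 150, 147, 140, 134, 125, 116, 146, 192, 205, 204, 204, 206, 204, 204, 204, 204, 204, 204, 204, 205, 205, 203, 204, 204, 204, 204, 205, 203]
6 rows rot [0.0007, -0.0018, -0.0009]
[-0.0117, 0.0003, 0.0318]
0.033 180 pred 282.8 289.3 obs 274 292
0.033 215 pred 283.3 289.8 obs 275 292
0.066 180 pred 318.3 324.7 obs 310 332
0.066 215 pred 319.1 325.6 obs 312 333
near wall row pred [143.9 150.2] prof [149, 152, 151, 154, 168, 185, 191, 193, 192, 192, 180, 129, 92, 102, 106, 107, 107] from 139
```

```bash
python3 - <<'E'
import sys; sys.argv=['x']
from wl import *
check('w10.npy','green',offs=(.099,-.099+.0,-.165))
place('green',.004,6,hand=(-.005,0,.018)); print(pose()[0])
E
```

```text
0.099 180 pred 353.4 359.7 obs 353 367
0.099 215 pred 354.6 361.0 obs 355 368
-0.099 180 pred 141.1 147.4 obs 133 147
-0.099 215 pred 140.0 146.4 obs 131 146
-0.165 180 pred 72.8 78.9 obs 73 86
-0.165 215 pred 71.0 77.1 obs 63 82
near wall row pred [143.9 150.2] prof [149, 152, 151, 154, 168, 185, 191, 193, 192, 192, 180, 129, 92, 102, 106, 107, 107] from 139
6 rows rot [0.0005, -0.0014, -0.0006]
[-0.012, -0.0, 0.033]
[ 0.5360918  -0.22390035  0.11236316]
```

Emit:
{"op": "move_arm", "data": {
  "commands": [
    {"offset": [-0.012,0,0.033],"delta_rot": [0,0,0],"jaw": 0.9},
    {"offset": [-0.012,0,0.033],"delta_rot": [0,0,0],"jaw": 0.9},
    {"offset": [-0.012,0,0.033],"delta_rot": [0,0,0],"jaw": 0.9},
    {"offset": [-0.012,0,0.033],"delta_rot": [0,0,0],"jaw": 0.9},
    {"offset": [-0.012,0,0.033],"delta_rot": [0,0,0],"jaw": 0.9}
  ]
}}

```text
t: 24.38
position: [0.5366, -0.2242, 0.0426]
ee_rot: [-180.0, -20.2, -174.8]
force: [0.7, 0.5, -2.1]
width: 0.0198
grasp_force: 92.7
```

Emit:
{"op": "move_arm", "data": {
  "commands": [
    {"offset": [-0.008,0,0.022],"delta_rot": [0,0,0],"jaw": 0.9},
    {"offset": [-0.003,0,0.008],"delta_rot": [0,0,0],"jaw": 0.9},
    {"offset": [0,0,0],"delta_rot": [0,0,0],"jaw": 0.9}
  ]
}}

```text
t: 24.75
position: [0.5367, -0.2244, 0.0309]
ee_rot: [-180.0, -20.1, -174.8]
force: [-0.8, 0.1, -1.3]
width: 0.0197
grasp_force: 92.7
```

Emit:
{"op": "move_arm", "data": {
  "commands": [
    {"offset": [-0.003,0,0.008],"delta_rot": [0,0,0],"jaw": 0.9},
    {"offset": [-0.002,0,0.006],"delta_rot": [0,0,0],"jaw": 0.9},
    {"offset": [0,0,0],"delta_rot": [0,0,0],"jaw": 0.9}
  ]
}}

```text
t: 25.12
position: [0.5365, -0.2243, 0.0248]
ee_rot: [-180.0, -20.2, -174.8]
force: [0.1, 0.6, -1.0]
width: 0.0199
grasp_force: 92.7
```

Emit:
{"op": "move_arm", "data": {
  "commands": [
    {"offset": [-0.002,0,0.005],"delta_rot": [0,0,0],"jaw": 0.9},
    {"offset": [0,0,0],"delta_rot": [0,0,0],"jaw": 0.9}
  ]
}}

```text
t: 25.38
position: [0.5367, -0.2245, 0.0232]
ee_rot: [-179.9, -20.1, -174.8]
force: [0.2, 0.0, 3.8]
width: 0.0199
grasp_force: 93.2
```

Emit:
{"op": "move_arm", "data": {
  "commands": [
    {"offset": [0,0,0],"delta_rot": [0,0,0],"jaw": -0.1},
    {"offset": [0,0,0],"delta_rot": [0,0,0],"jaw": -0.1},
    {"offset": [0.02,0,-0.06],"delta_rot": [0,0,0],"jaw": -0.1},
    {"offset": [0.04,0,-0.12],"delta_rot": [0,0,0],"jaw": -0.1},
    {"offset": [0.04,0,-0.12],"delta_rot": [0,0,0],"jaw": -0.1}
  ],
  "grip_force": 60
}}

```text
t: 26.0
position: [0.5402, -0.2238, 0.1504]
ee_rot: [-180.0, -20.2, -174.8]
force: [0.4, -0.3, 0.2]
width: 0.047
grasp_force: 0.0
```

Emit:
{"op": "move_arm", "data": {
  "commands": [
    {"offset": [0.04,0,-0.12],"delta_rot": [0,0,0],"jaw": -0.1},
    {"offset": [0.02,0,-0.06],"delta_rot": [0,0,0],"jaw": -0.1},
    {"offset": [0,0,0],"delta_rot": [0,0,0],"jaw": -0.1}
  ]
}}

```text
t: 26.38
position: [0.5433, -0.2239, 0.2267]
ee_rot: [-179.9, -20.0, -174.8]
force: [0.1, 0.2, -0.3]
width: 0.0469
grasp_force: 0.0
```

```bash
python3 chk.py w11 red green; python3 gg.py yellow .12 13
```

```text
[ 0.54268302 -0.22366049  0.22498508] 0.04701055394890818
red obs-model px [ 0.24 -0.16 -3.43 -0.01] dist 0.4
green obs-model px [-0.16  0.14 -2.03 -0.01] dist 0.378
13 rows rot [-0.0005, -0.1155, 0.0257]
[[-0.0002, 0.1225, 0.013], [0.0022, 0.1225, 0.013], [0.0047, 0.1225, 0.0128], [0.0071, 0.1224, 0.0125], [0.0095, 0.1223, 0.012], [0.0118, 0.1221, 0.0114], [0.0141, 0.1219, 0.0106], [0.0164, 0.1217, 0.0097], [0.0186, 0.1215, 0.0087], [0.0207, 0.1212, 0.0076], [0.0228, 0.1209, 0.0063], [0.0247, 0.1206, 0.0049], [0.0266, 0.1203, 0.0033]]
[ -22.7   33.8   76.5   -9.3   87.6 -116.1]
```

Green is within 0.2 px of its place. Now yellow.

Emit:
{"op": "move_arm", "data": {
  "commands": [
    {"offset": [0,0.122,0.013],"delta_rot": [0,-0.115,0.026],"jaw": -0.2},
    {"offset": [0.002,0.122,0.013],"delta_rot": [0,-0.115,0.026],"jaw": -0.2},
    {"offset": [0.005,0.122,0.013],"delta_rot": [0,-0.115,0.026],"jaw": -0.2},
    {"offset": [0.007,0.122,0.012],"delta_rot": [0,-0.115,0.026],"jaw": -0.2},
    {"offset": [0.01,0.122,0.012],"delta_rot": [0,-0.115,0.026],"jaw": -0.2}
  ]
}}

```text
t: 27.05
position: [0.5105, 0.0202, 0.1987]
ee_rot: [-179.2, -2.9, -178.7]
force: [1.3, 0.6, 0.2]
width: 0.0515
grasp_force: 0.0
```

Emit:
{"op": "move_arm", "data": {
  "commands": [
    {"offset": [0.012,0.122,0.011],"delta_rot": [0,-0.115,0.026],"jaw": -0.2},
    {"offset": [0.014,0.122,0.011],"delta_rot": [0,-0.115,0.026],"jaw": -0.2},
    {"offset": [0.016,0.122,0.01],"delta_rot": [0,-0.115,0.026],"jaw": -0.2},
    {"offset": [0.019,0.121,0.009],"delta_rot": [0,-0.115,0.026],"jaw": -0.2},
    {"offset": [0.021,0.121,0.008],"delta_rot": [0,-0.115,0.026],"jaw": -0.2}
  ]
}}

```text
t: 27.68
position: [0.4797, 0.2629, 0.1732]
ee_rot: [-179.5, 14.4, 177.6]
force: [0.6, -1.2, 0.0]
width: 0.051
grasp_force: 0.0
```

Emit:
{"op": "move_arm", "data": {
  "commands": [
    {"offset": [0.023,0.121,0.006],"delta_rot": [0,-0.115,0.026],"jaw": -0.2},
    {"offset": [0.025,0.121,0.005],"delta_rot": [0,-0.115,0.026],"jaw": -0.2},
    {"offset": [0.027,0.12,0.003],"delta_rot": [0,-0.115,0.026],"jaw": -0.2},
    {"offset": [0,0,0],"delta_rot": [0,0,0],"jaw": -0.2}
  ]
}}

```text
t: 28.18
position: [0.4599, 0.4098, 0.157]
ee_rot: [179.7, 24.7, 175.5]
force: [0.3, -0.5, 0.7]
width: 0.0514
grasp_force: 0.0
```

```bash
python3 pre.py yellow
```

```text
obs-model [-1.34  0.27 -1.21  0.  ]
3 rows rot [-0.003, -0.004, 0.002]
[-0.032, 0.0008, 0.0781]
[ 45.   26.5 100.6 -29.3  40.  -19.9]
```

Emit:
{"op": "move_arm", "data": {
  "commands": [
    {"offset": [-0.032,0,0.078],"delta_rot": [-0.003,-0.004,0.002],"jaw": -0.2},
    {"offset": [-0.032,0,0.078],"delta_rot": [-0.003,-0.004,0.002],"jaw": -0.2},
    {"offset": [-0.032,0,0.078],"delta_rot": [-0.003,-0.004,0.002],"jaw": -0.2},
    {"offset": [0,0,0],"delta_rot": [0,0,0],"jaw": 0.9},
    {"offset": [0,0,0],"delta_rot": [0,0,0],"jaw": 0.9}
  ]
}}

```text
t: 28.85
position: [0.5358, 0.4014, 0.091]
ee_rot: [179.3, 25.1, 174.9]
force: [-0.3, -0.2, -1.5]
width: 0.021
grasp_force: 62.7
```

Emit:
{"op": "move_arm", "data": {
  "commands": [
    {"offset": [0,0,0],"delta_rot": [0,0,0],"jaw": 0.9},
    {"offset": [0,0,0],"delta_rot": [0,0,0],"jaw": 0.9}
  ],
  "grip_force": 90
}}

```text
t: 29.1
position: [0.5358, 0.4025, 0.0916]
ee_rot: [179.2, 25.2, 175.0]
force: [0.1, 0.4, -1.4]
width: 0.0198
grasp_force: 92.7
```

```bash
python3 hand.py yellow
```

```text
tcp in board [-2.65591885 -1.03537177 19.22578435] [ 0.02692078 -0.17067586 -0.21307577] [ 39.5  36.   95.7 -31.6  33.3 -21.3]
```

Emit:
{"op": "move_arm", "data": {
  "commands": [
    {"offset": [0.001,0,-0.015],"delta_rot": [0,0,0],"jaw": 0.9},
    {"offset": [0.003,0,-0.03],"delta_rot": [0,0,0],"jaw": 0.9},
    {"offset": [0.004,0,-0.05],"delta_rot": [0,0,0],"jaw": 0.9},
    {"offset": [0.004,0,-0.05],"delta_rot": [0,0,0],"jaw": 0.9}
  ]
}}

```text
t: 29.6
position: [0.5064, 0.4042, 0.1431]
ee_rot: [179.2, 25.2, 175.0]
force: [0.4, 0.5, -1.1]
width: 0.0195
grasp_force: 92.8
```

Emit:
{"op": "move_arm", "data": {
  "commands": [
    {"offset": [-0.02,0,-0.08],"delta_rot": [0,0,0],"jaw": 0.9},
    {"offset": [-0.04,0,-0.1],"delta_rot": [0,0,0],"jaw": 0.9},
    {"offset": [-0.04,0,-0.1],"delta_rot": [0,0,0],"jaw": 0.9},
    {"offset": [0,0,0],"delta_rot": [0,0,0],"jaw": 0.9}
  ]
}}

```text
t: 30.1
position: [0.4959, 0.4046, 0.2648]
ee_rot: [178.9, 25.4, 174.9]
force: [-1.2, -0.1, -2.0]
width: 0.0193
grasp_force: 93.0
```

```bash
python3 tr.py yellow -4 0 18.6 a .09 13
```

```text
[0.49539172 0.4039361  0.26202794] 0.019128631169560924 joints [ 42.2  20.9  92.7 -23.1  50.4 -30.6]
sole corners pred [[207.7, 122.1], [287.9, 122.0], [226.6, 159.5], [268.4, 159.4]]
bar top row 164 cols at +10 230 270 id 1
prof col 250 rows105-145 [185, 184, 184, 186, 187, 187, 186, 185, 185, 184, 185, 184, 187, 188, 193, 197, 201, 200, 198, 190, 188, 188, 187, 187, 187, 187, 188, 187, 186, 187, 187, 186, 185, 187, 187, 186, 186, 187, 187, 187]
13 rows rot [0.001, 0.116, -0.0263]
[[-0.0068, -0.1326, 0.0324], [-0.0069, -0.1327, 0.0321], [-0.007, -0.1328, 0.0317], [-0.0071, -0.1328, 0.0314], [-0.0072, -0.1329, 0.031], [-0.0072, -0.133, 0.0306], [-0.0072, -0.1331, 0.0303], [-0.0072, -0.1332, 0.0299], [-0.0072, -0.1333, 0.0295], [-0.0071, -0.1333, 0.0292], [-0.007, -0.1334, 0.0288], [-0.0069, -0.1335, 0.0284], [-0.0068, -0.1336, 0.0281]]
```

Emit:
{"op": "move_arm", "data": {
  "commands": [
    {"offset": [-0.007,-0.133,0.032],"delta_rot": [0.001,0.116,-0.026],"jaw": 0.9},
    {"offset": [-0.007,-0.133,0.032],"delta_rot": [0.001,0.116,-0.026],"jaw": 0.9},
    {"offset": [-0.007,-0.133,0.032],"delta_rot": [0.001,0.116,-0.026],"jaw": 0.9},
    {"offset": [-0.007,-0.133,0.031],"delta_rot": [0.001,0.116,-0.026],"jaw": 0.9},
    {"offset": [-0.007,-0.133,0.031],"delta_rot": [0.001,0.116,-0.026],"jaw": 0.9}
  ]
}}

```text
t: 30.78
position: [0.5125, 0.1345, 0.2027]
ee_rot: [-179.4, 7.5, 179.1]
force: [0.8, -0.2, -1.9]
width: 0.02
grasp_force: 93.0
```

Emit:
{"op": "move_arm", "data": {
  "commands": [
    {"offset": [-0.007,-0.133,0.031],"delta_rot": [0.001,0.116,-0.026],"jaw": 0.9},
    {"offset": [-0.007,-0.133,0.03],"delta_rot": [0.001,0.116,-0.026],"jaw": 0.9},
    {"offset": [-0.007,-0.133,0.03],"delta_rot": [0.001,0.116,-0.026],"jaw": 0.9},
    {"offset": [-0.007,-0.133,0.03],"delta_rot": [0.001,0.116,-0.026],"jaw": 0.9},
    {"offset": [-0.007,-0.133,0.029],"delta_rot": [0.001,0.116,-0.026],"jaw": 0.9}
  ]
}}

```text
t: 31.4
position: [0.53, -0.1319, 0.1463]
ee_rot: [-179.4, -9.9, -177.2]
force: [0.6, 1.3, -1.6]
width: 0.0196
grasp_force: 93.0
```

Emit:
{"op": "move_arm", "data": {
  "commands": [
    {"offset": [-0.007,-0.133,0.029],"delta_rot": [0.001,0.116,-0.026],"jaw": 0.9},
    {"offset": [-0.007,-0.134,0.028],"delta_rot": [0.001,0.116,-0.026],"jaw": 0.9},
    {"offset": [-0.007,-0.134,0.028],"delta_rot": [0.001,0.116,-0.026],"jaw": 0.9},
    {"offset": [0,0,0],"delta_rot": [0,0,0],"jaw": 0.9}
  ]
}}

```text
t: 31.9
position: [0.5402, -0.293, 0.111]
ee_rot: [-180.0, -20.4, -175.0]
force: [-0.2, 1.7, -2.1]
width: 0.0193
grasp_force: 92.9
```

```bash
python3 tr.py yellow -5 0 18 b .004 6
```

```text
[ 0.54050568 -0.29124478  0.11189345] 0.01986902050491937 joints [ -28.    43.    77.   -11.2   77.4 -118.9]
sole corners pred [[211.2, 126.6], [293.1, 126.6], [231.1, 165.5], [273.9, 165.5]]
bar top row 163 cols at +10 230 270 id 1
prof col 250 rows105-145 [144, 144, 140, 141, 143, 143, 142, 142, 139, 135, 131, 122, 116, 107, 100, 99, 109, 118, 140, 176, 193, 194, 196, 195, 195, 195, 195, 195, 193, 196, 195, 196, 194, 195, 195, 195, 195, 194, 194, 195]
6 rows rot [0.0004, -0.0017, -0.0014]
[-0.0127, 0.0006, 0.0326]
```

Emit:
{"op": "move_arm", "data": {
  "commands": [
    {"offset": [-0.013,0.001,0.033],"delta_rot": [0,0,0],"jaw": 0.9},
    {"offset": [-0.013,0.001,0.033],"delta_rot": [0,0,0],"jaw": 0.9},
    {"offset": [-0.013,0.001,0.033],"delta_rot": [0,0,0],"jaw": 0.9},
    {"offset": [-0.013,0,0.033],"delta_rot": [0,0,0],"jaw": 0.9},
    {"offset": [-0.012,0,0.033],"delta_rot": [0,0,0],"jaw": 0.9}
  ]
}}

```text
t: 32.58
position: [0.5427, -0.2895, 0.0421]
ee_rot: [-179.9, -20.2, -174.9]
force: [-0.4, 0.1, -0.3]
width: 0.0194
grasp_force: 92.9
```

Emit:
{"op": "move_arm", "data": {
  "commands": [
    {"offset": [-0.008,0,0.022],"delta_rot": [0,0,0],"jaw": 0.9},
    {"offset": [-0.003,0,0.008],"delta_rot": [0,0,0],"jaw": 0.9},
    {"offset": [0,0,0],"delta_rot": [0,0,0],"jaw": 0.9}
  ]
}}

```text
t: 32.95
position: [0.5427, -0.2897, 0.0304]
ee_rot: [-179.9, -20.2, -174.9]
force: [-1.2, -0.5, -1.7]
width: 0.0195
grasp_force: 92.9
```

Emit:
{"op": "move_arm", "data": {
  "commands": [
    {"offset": [-0.003,0,0.008],"delta_rot": [0,0,0],"jaw": 0.9},
    {"offset": [-0.002,0,0.005],"delta_rot": [0,0,0],"jaw": 0.9},
    {"offset": [0,0,0],"delta_rot": [0,0,0],"jaw": 0.9}
  ]
}}

```text
t: 33.33
position: [0.5428, -0.2898, 0.0253]
ee_rot: [-179.8, -20.2, -174.9]
force: [-1.0, 1.2, 2.7]
width: 0.0194
grasp_force: 93.4
```

Emit:
{"op": "move_arm", "data": {
  "commands": [
    {"offset": [-0.001,0,0.003],"delta_rot": [0,0,0],"jaw": 0.9},
    {"offset": [0,0,0],"delta_rot": [0,0,0],"jaw": 0.9}
  ]
}}

```text
t: 33.58
position: [0.5428, -0.2899, 0.0251]
ee_rot: [-179.8, -20.2, -174.9]
force: [-4.1, 1.0, 14.0]
width: 0.0198
grasp_force: 94.8
```

```bash
python3 -c "
from h import *
s=arm.read_state();print(s['position'],s['force'],s['wrist_torque'])"
```

```text
[ 0.54284567 -0.28987263  0.02513551] [-4.06667912  0.98800466 14.03018408] [ 0.5730624   1.06711077 -0.15147203]
```

Firm contact. I'll release, rise and check.

Emit:
{"op": "move_arm", "data": {
  "commands": [
    {"offset": [0,0,0],"delta_rot": [0,0,0],"jaw": -0.1},
    {"offset": [0,0,0],"delta_rot": [0,0,0],"jaw": -0.1},
    {"offset": [0.02,0,-0.06],"delta_rot": [0,0,0],"jaw": -0.1},
    {"offset": [0.04,0,-0.12],"delta_rot": [0,0,0],"jaw": -0.1},
    {"offset": [0.04,0,-0.12],"delta_rot": [0,0,0],"jaw": -0.1}
  ]
}}

```text
t: 34.2
position: [0.5464, -0.2889, 0.151]
ee_rot: [-179.9, -20.2, -174.9]
force: [0.1, 0.0, 0.3]
width: 0.0473
grasp_force: 0.0
```

Emit:
{"op": "move_arm", "data": {
  "commands": [
    {"offset": [0.04,0,-0.12],"delta_rot": [0,0,0],"jaw": -0.1},
    {"offset": [0.02,0,-0.06],"delta_rot": [0,0,0],"jaw": -0.1},
    {"offset": [0,0,0],"delta_rot": [0,0,0],"jaw": -0.1}
  ]
}}

```text
t: 34.58
position: [0.5494, -0.289, 0.2275]
ee_rot: [-179.7, -20.0, -174.9]
force: [0.6, 0.6, -0.5]
width: 0.0469
grasp_force: 0.0
```

```bash
python3 chk.py w12 red yellow green
```

```text
[ 0.54883001 -0.28868475  0.22567254] 0.047220726843387524
red obs-model px [  0.62 -12.35 -10.38   3.1 ] dist 0.384
yellow obs-model px [ 0.56 -0.81 -0.2  -0.02] dist 0.378
green obs-model px [ -0.1  -12.26 -10.4   -0.03] dist 0.384
```

View pics/w12.png

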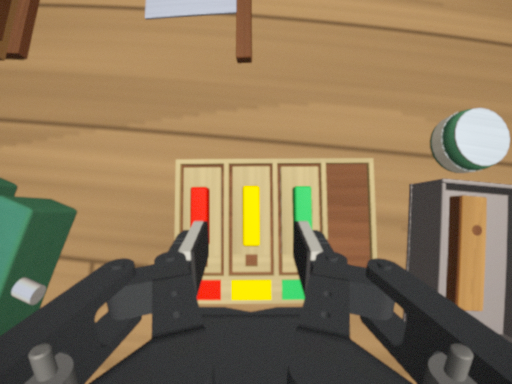

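All three boards lie in their own compartments (yellow grip at (251,215)). The fingers hide the ends of red and green. I'll shift aside for a clear check that yellow is flat and in place.

Emit:
{"op": "move_arm", "data": {
  "commands": [
    {"offset": [0.05,0.1,-0.06],"delta_rot": [0,0.2,0],"jaw": -0.1},
    {"offset": [0.05,0.1,-0.06],"delta_rot": [0,0.2,0],"jaw": -0.1},
    {"offset": [0.05,0.1,0],"delta_rot": [0,0.2,0],"jaw": -0.1},
    {"offset": [0,0,0],"delta_rot": [0,0,0],"jaw": -0.1}
  ]
}}

```text
t: 35.12
position: [0.503, -0.1701, 0.2945]
ee_rot: [-179.9, -38.4, -174.7]
force: [0.4, -0.6, 0.3]
width: 0.0467
grasp_force: 0.0
```

```bash
python3 chk.py w13 red yellow green; python3 - <<'E'
import sys; sys.argv=['x']
from pl import *
c=np.load('w13.npy',allow_pickle=True).item(); u=proj(c,np.r_[S['yellow'],.01])[0]; print(u)
t=arm.read_camera('top')
for k in S:
    p=np.r_[S[k],.006]; m=model(t,p,RT); print(k,'top',(obs(t,k,m[:2])-m).round(2))
x,y=[int(v) for v in u]; x=min(max(x,110),402); y=min(max(y,90),294)
cv2.imwrite('pics/f1.png',cv2.resize(cv2.cvtColor(c['color'],cv2.COLOR_RGB2BGR)[y-90:y+90,x-110:x+110],(733,600),interpolation=cv2.INTER_CUBIC))
for d in arm.cut_out('top','offcut')[:1]: print('offcut',d['score'],onz(t,d['box'][:2],.03))
E
```

```text
[ 0.50324809 -0.17146841  0.29442759] 0.04718168447004606
red obs-model px [-15.42  70.86 -21.14   0.77] dist 0.48
[167.57403213 300.42830006]
red top [-2.3938e+02  9.2590e+01 -2.5100e+00 -1.0000e-02]
yellow top [-102.68  -84.03   -2.17   -0.91]
green top [131.07 -38.88  14.8   -2.83]
offcut 0.74 [0.55992494 0.00257795 0.03      ]Traceback (most recent call last):
  File "chk.py", line 10, in <module>
    if __name__=='__main__': chk(sys.argv[2:],sys.argv[1])
                             ~~~^^^^^^^^^^^^^^^^^^^^^^^^^^
  File "chk.py", line 6, in chk
    o=obs(c,k,uv); x,r=fitboard([(c,o)],0,YAW,p,sz=.05);
  File "fit.py", line 12, in obs
    n=min([x for x in b if x[0]>60],key=lambda x:np.hypot(*(np.array(x[1])-near)))
ValueError: min() iterable argument is empty
```

View pics/f1.png

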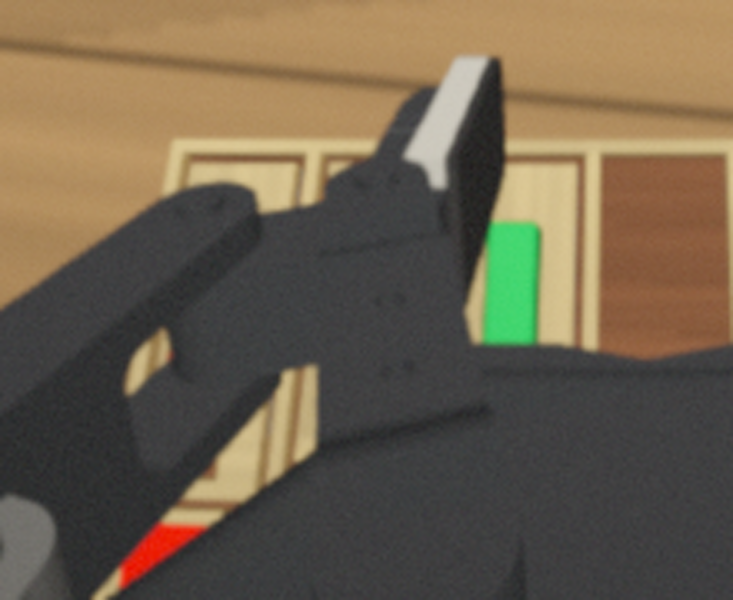

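The arm hides the tray here because I tilted the wrong way. I'll level the tool and back off.

```bash
python3 - <<'E'
from h import *
plan([.62,-.15,.26],Ro.from_euler('xyz',[180,-5,-175],degrees=True),5)
E
```

```text
5 rows rot [-0.001, -0.2212, 0.0006]
[[-0.0573, 0.0061, -0.0229], [-0.0595, 0.0062, -0.0161], [-0.061, 0.0062, -0.0091], [-0.0616, 0.0062, -0.002], [-0.0614, 0.0062, 0.0052]]
```

Emit:
{"op": "move_arm", "data": {
  "commands": [
    {"offset": [-0.057,0.006,-0.023],"delta_rot": [0,-0.221,0],"jaw": -0.1},
    {"offset": [-0.06,0.006,-0.016],"delta_rot": [0,-0.221,0],"jaw": -0.1},
    {"offset": [-0.061,0.006,-0.009],"delta_rot": [0,-0.221,0],"jaw": -0.1},
    {"offset": [-0.062,0.006,-0.002],"delta_rot": [0,-0.221,0],"jaw": -0.1},
    {"offset": [-0.061,0.006,0.005],"delta_rot": [0,-0.221,0],"jaw": -0.1}
  ]
}}

```text
t: 35.9
position: [0.621, -0.1509, 0.2605]
ee_rot: [-179.9, -4.8, -175.0]
force: [0.3, -0.5, -0.7]
width: 0.0472
grasp_force: 0.0
```

Emit:
{"op": "move_arm", "data": {
  "commands": [
    {"offset": [0,0,0],"delta_rot": [0,0,0],"jaw": -0.1}
  ]
}}

```text
t: 36.02
position: [0.6197, -0.1507, 0.2606]
ee_rot: [-179.9, -5.1, -174.9]
force: [-0.4, -0.3, 1.1]
width: 0.0471
grasp_force: 0.0
```

```bash
python3 chk.py w14 red yellow green; python3 - <<'E'
import sys; sys.argv=['x']
from pl import *
c=np.load('w14.npy',allow_pickle=True).item(); u=proj(c,np.r_[S['yellow'],.01])[0]; print(u)
x,y=[int(v) for v in u]; x=min(max(x,90),422); y=min(max(y,75),309)
cv2.imwrite('pics/f2.png',cv2.resize(cv2.cvtColor(c['color'],cv2.COLOR_RGB2BGR)[y-75:y+75,x-90:x+90],(720,600),interpolation=cv2.INTER_CUBIC))
E
```

```text
[ 0.6193912  -0.15062496  0.26080164] 0.046800253477828846
red obs-model px [-0.    0.29 -3.34 -0.  ] dist 0.45
yellow obs-model px [-0.35 -0.58 -1.81 -0.  ] dist 0.425
green obs-model px [-0.11  0.37 -2.29 -0.  ] dist 0.409
[157.53023171 115.84542527]
```

View pics/f2.png

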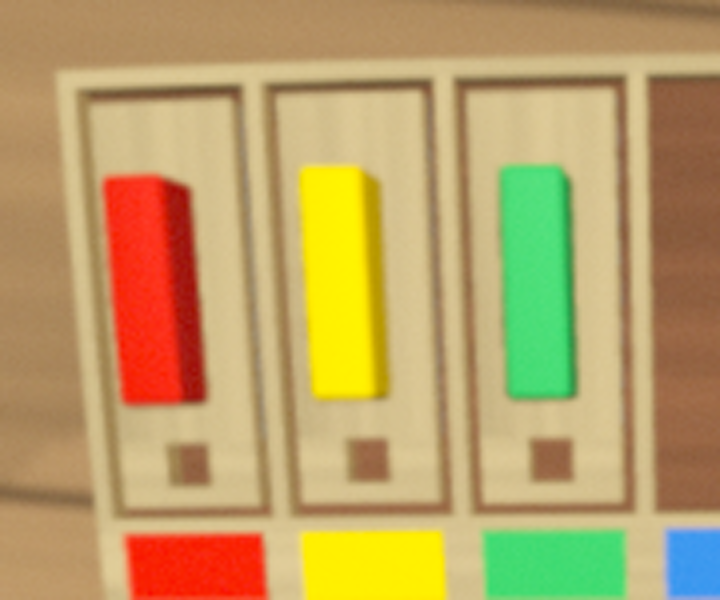

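The three boards lie flat in the compartments of their own colour, hole ends at the tabs, with gaps all round. The offcut shows in the bin in the previous picture, and the gripper is clear of everything.

```bash
python3 -c "
from cell import arm
print(arm.sign_off())"
```

```text
the job is handed in; nothing more can be done
None
```

The job is handed in: the offcut is in the scrap bin, and the red, yellow and green boards (blue was absent) lie flat in their own compartments, hole ends towards their tabs.

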